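# Put a flat reel away in the lacemaker's lidded dish

### The arm

A 7-joint arm with a two-finger parallel gripper is mounted at the origin on the work surface. World frame = base frame: x ahead of the robot, y to its left, z up, the work surface at z = 0. Lengths are in m, angles in rad, forces in N, time in s.
With the tool pointing down it reaches from about 0.4 to 0.85 m from the base axis. Payload 10.4 kg.
Tool frame: the origin (TCP) lies between the finger pads; the fingertips stand 8 mm ahead of it and the grasp point (between the pads) lies 11 mm behind it; z points along the fingers, y is the direction in which the jaws open and shut (so a half turn about z gives the same grasp; the last joint's range is limited). The gripper opens to 85 mm and grips with 20 to 120 N. Pads are 22 mm wide; open, the fingers measure 114 mm over their backs; the gripper's body (76 mm by 85 mm) begins 54 mm behind the grasp point. The pads swing forward as they close: fully open they stand 13 mm farther back than shut.
Start: joints at [1.145, 0.332, -0.065, 1.46, 0.022, 1.35, -0.088], TCP at [0.245, -0.575, 0.208] pointing down, gripper open.
Joint ranges: [-2.6, 2.6], [-0.5, 2.12], [-1.47, 1.34], [0.16, 2.42], [-1.27, 4.41], [0.06, 2.06], [-2.6, 2.6]. Speed limits (rad/s): [2.22, 2.22, 2.79, 2.79, 3.14, 3.14, 3.14].

### API

Orientations are given as a unit quaternion [x, y, z, w].
In Python, from workcell import manip, camera, camera_params, trace, place_of gives the robot as it stands. The module is installed in compiled form; this text tells all that it offers.
- The arm moves only by the tool move_arm, never from a script. Its argument "steps" is a list of rows, each an object with "offset": the shift along the tool's x, y, z scaled (see below), a list of three; "delta_rot": the turn, a rotation vector about the tool's x, y, z scaled (see below), a list of three. In form: [{"offset": [dx, dy, dz], "delta_rot": [wx, wy, wz]}, ...]. A call has 1 to 20 rows; each row is the pose to reach, as a shift and turn from the pose commanded when the call began, along the tool's axes at that moment; what a row does not reach only later rows make up. The controller multiplies each number of a shift by 0.15 m and each number of a turn by 90 degrees. A row lasts 1/12 s, in which the tool goes at most 41.7 mm and 7.16 degrees, less where a joint would pass 70% of its speed; a pose out of reach is approached as far as the arm can. A call with a number of a shift or a turn outside -1 to 1 is refused whole. A call with a gripper value outside its range is refused whole. "hand" is the gripper's target within -1 to 1 (fully open at 1, half-way at 0, shut at -1), set as the call begins (left out, the last holds). The fingers move at their own pace and stop on an object; "squeeze" is the grip in N (left out, the last holds). Time passes only in rows, so rows that repeat a pose let the fingers close. It gives the time, the measured TCP pose, the force and the opening at its end, in the units of the state.
- manip.get_obs(): the state, without advancing time (a new reading comes with each control period).
- camera(name): name is "scene" or "top"; returns the picture (384x512x3 uint8, red, green, blue); there is no depth.
- camera_params(name): a dict with "fovy" (degrees; the focal length in pixels is half the picture's height over the tangent of half this angle, whatever the lens; pixels are square), "cx", "cy" (the principal point, pixels), "world_from_camera" (4x4, takes a point from camera to world coordinates). Camera axes: x right, y down, z forward; pixel columns grow to the right and rows downward; lengths in m; the calibration is good to about 2 mm. A picture is of the moment at which its call begins. camera_params takes no time and is no camera call.
- manip.hand_in(): hands the job in, once; it reports no verdict.
Trained networks look in the newest picture that a camera, given by its name, has taken for a name from the list of things; names that differ only in an ending like _2 or _b are one class to them, and where a whole thing is asked for, a point or a joint stands for the part that bears it (a point fixed in the world has none). Each returns a list of dicts, best first, with "p" (0 to 1); they miss things now and then, are a little off and sometimes report something else, mostly with a low value. They report only what shows in the picture. A call takes as long as a camera call. They do not tell look-alikes from the thing itself.
- trace(camera, label): "mask" (384x512 bool, what is visible of it) and "extent" ([left, top, right, bottom] in pixels, round what is visible of it).
- place_of(camera, label): "uv" ([column, row] in pixels: a listed point, or the origin of a listed thing).
The state is a dict: "clock": time; "joint_pos": joint angles; "joint_velocities": joint speeds; "tau": joint torques, N m; "position": TCP position; "ee_rot": TCP orientation; "ft_force": force on the tool from outside, world axes, zero at the start; "torque": the same for the moment, N m; "grip_width": opening from 0.0 (shut) to 1.0 (fully open).
Only numpy, scipy, OpenCV 4.12 (cv2) and the standard library are available. Lean on these libraries where they do the work, as an engineer would, in place of code of your own. Each camera call takes 0.05 s, during which the arm holds its last target.

### The job

Put the flat wooden reel (not the tall one) away in the shallow lidded dish on the sloping easel. By its tab, first tip the dish's lid open on its far edge, a good 15 degrees, then lift it off, keeping it low (never over 10 cm above the dish), and lay it right side up on the cork mat; lay the flat reel on its flange in the dish, then put the lid back, seated all round. Lower the lid and the reel under control rather than dropping them, and leave the tall reel, the mug and the pin box where they stand.

Things in the scene. Friction and masses are not known exactly. Their poses are not given: they have to be found in the camera images.
- dish: Shallow round aluminium dish, 89 mm outer diameter, 24 mm high, wall 2.5 mm, floor 4 mm thick, fixed on a wooden easel. Origin: centre of its underside, on the board's face. z: the dish's axis, leaning 30 degrees from vertical towards the easel's low side (its front); x: up the slope; y: level. The easel is fixed; its place and yaw vary, the low side facing the middle of the table or partly the robot.
- dish_seat (a point): Point on the dish's axis, 14 mm above its underside (axes as the dish): the lid's origin lies here when seated. The easel's board under the dish is 150 mm wide and 200 mm long up its 30 degree slope, the dish at its middle.
- dish_far (a point): Point 47.5 mm up the slope from the dish's axis, 14 mm above its underside: the place of the far edge of the seated lid's skirt.
- lid: Loose aluminium lid, about 60 g, 100 mm outer diameter, 13 mm high: 3 mm top plate, which rests on the dish's rim, and a skirt 10 mm deep and 2.5 mm thick, outside the dish wall with 3 mm play all round. Origin: centre of the skirt's lower edge; z: axis, up through the plate; x: from the tab to the far edge. Starts seated, tab at the low side, x up the slope.
- lid_tab (a point): Centre of the upright pale wooden tab glued on the lid's top near its edge, 40 mm from the axis towards -x, 24 mm above the lid's origin: 10 mm thick along the lid's x, 26 mm along y, 22 mm high, from 13 to 35 mm above the origin. Pinch it across its thickness, fingers along the lid's axis.
- lid_far (a point): Point on the lower edge of the lid's skirt opposite the tab, 47.5 mm from the lid's axis.
- mat_top (a point): Centre of the upper face of a round flat cork mat, 132 mm diameter, 3 mm thick, fixed on the table.
- flat_reel_middle (a point): Centre, half-way up, of the flat empty wooden reel standing on its flange: 16 mm high, flanges 30 mm diameter and 4 mm thick, waist 20 mm, about 20 g.
- tall_reel_middle (a point): Centre of the tall wooden reel, 42 mm high, flanges 30 mm diameter. Does not fit under the lid; leave it. The two reels may have swapped places.
- mug: White mug, 80 mm diameter, 95 mm high, origin under its centre. Leave alone.
- pin_box: Closed wooden box, 72 by 47 mm, 30 mm high, origin under its centre. Leave alone.
- flat_reel: The whole flat reel, 16 mm high; origin under its centre, z along its axis.
Mind the look-alikes: they are no part of the job. What is shaped like the flat_reel but purple is not meant.

How it is judged:
By the outcome, as a careful person would: the job done as asked, in the order asked, and still so for the second after the job is handed in, with the robot touching nothing.
It also fails if it takes over 64 s, if anything falls off the work surface, if the arm or the gripper's body presses on something with over 40 N, if the wrist force passes 120 N, or if a joint passes its speed limit or range.

## Working session

There is one attempt and no reset: what is moved stays moved. The work goes in short steps, Python scripts to look and compute and a tool call to move; the robot and the scene stay as the last step left them, time stands still between calls to the robot, and variables do not carry over. Pictures are saved under pics/ and viewed, and the job is handed in when it is done.

Besides the shell and the picture viewer there is one more tool, called after ">>>" as name(argument=value, ...) on one line, values as JSON. move_arm: Moves the arm, as the interface text tells. Its arguments: {"type":"object","properties":{"steps":{"type":"array"},"hand":{"type":"number"},"squeeze":{"type":"number"}},"required":["steps"]}

```bash
mkdir -p pics
python3 - <<'E'
from workcell import manip, camera, camera_params, trace, place_of
import cv2, numpy as np
np.set_printoptions(precision=4,suppress=True)
o=manip.get_obs();print(o)
for n in("scene","top"):
    im=camera(n);cv2.imwrite(f"pics/{n}0.png",cv2.resize(im[:,:,::-1],(800,600),interpolation=cv2.INTER_CUBIC));cv2.imwrite(f"pics/raw_{n}0.png",im[:,:,::-1])
    p=camera_params(n);print(n,p)
E
```

```text
{'clock': 0.0, 'joint_pos': array([ 1.1454,  0.3329, -0.0647,  1.461 ,  0.0216,  1.3499, -0.0885]), 'joint_velocities': array([-0.0007, -0.0002, -0.0005, -0.0003,  0.0005,  0.0005, -0.0007]), 'tau': array([  0.002 , -62.544 ,   0.0506, -39.1608,   0.0164,   0.0099,
         0.    ]), 'position': array([ 0.2448, -0.5746,  0.2073]), 'ee_rot': array([ 0.9798,  0.2001, -0.0002, -0.0007]), 'ft_force': array([-0.42  ,  0.0809,  0.1733]), 'torque': array([ 0.0098, -0.0095,  0.0214]), 'grip_width': 0.9986743096539813}
scene {'fovy': 42.39789909237692, 'cx': 250.6935272134463, 'cy': 189.26012915411158, 'world_from_camera': array([[ 0.5075,  0.5521, -0.6615,  1.3226],
       [ 0.8616, -0.3362,  0.3803, -0.4844],
       [-0.0124, -0.763 , -0.6463,  0.7832],
       [ 0.    ,  0.    ,  0.    ,  1.    ]])}
top {'fovy': 43.49840470343133, 'cx': 260.44108148820624, 'cy': 187.89316574114827, 'world_from_camera': array([[-0.0274, -0.9783,  0.2052,  0.3225],
       [-0.9996,  0.0262, -0.0087, -0.047 ],
       [ 0.0032, -0.2054, -0.9787,  1.3103],
       [ 0.    ,  0.    ,  0.    ,  1.    ]])}
```

View pics/scene0.png

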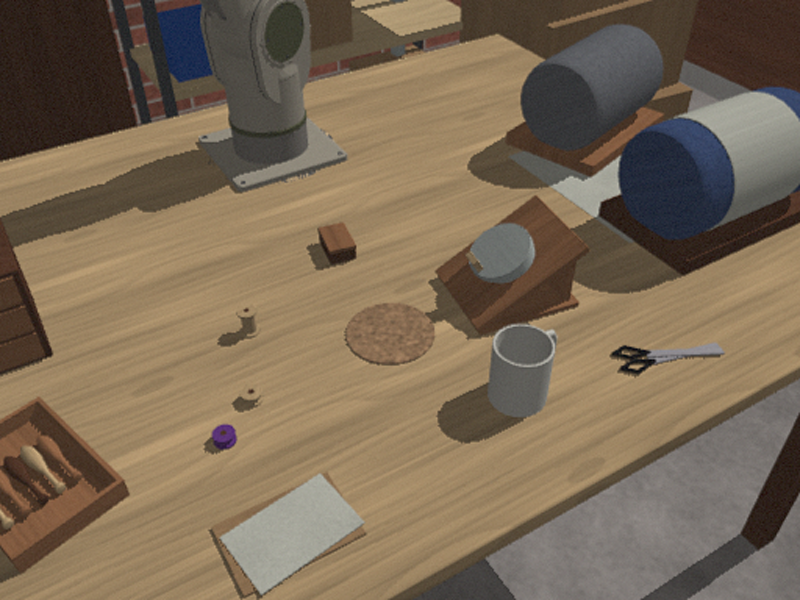

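View pics/top0.png

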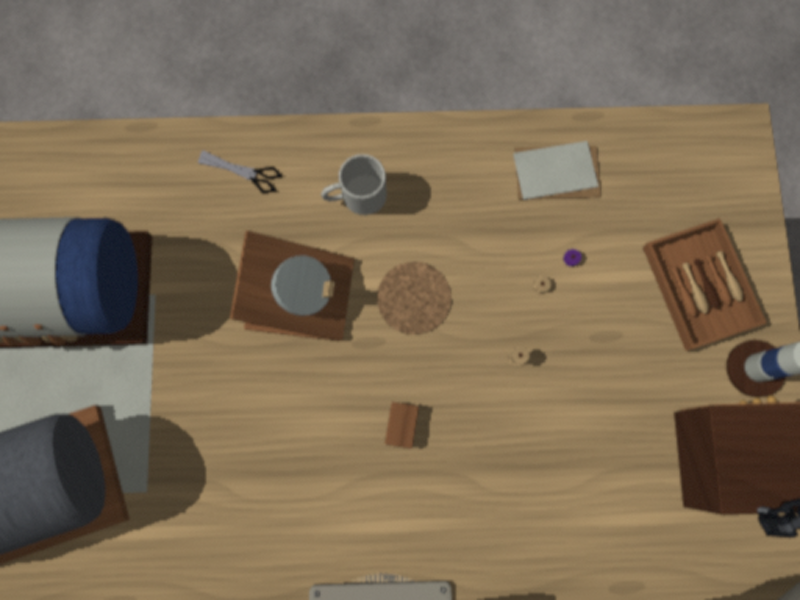

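Run:
```python
from workcell import manip, camera, camera_params, trace, place_of
for n in("scene","top"):
    for l in("dish","dish_seat","dish_far","lid","lid_tab","lid_far","mat_top","flat_reel_middle","tall_reel_middle","mug","pin_box","flat_reel"):
        r=place_of(n,l);print(n,l,[([round(float(x),1) for x in d['uv']],round(d['p'],2)) for d in r[:4]])
print(manip.get_obs()['clock'])
```

```text
scene dish [([325.4, 163.5], 0.6)]
scene dish_seat []
scene dish_far [([160.1, 250.8], 0.55)]
scene lid [([321.6, 164.6], 0.61), ([322.4, 166.4], 0.34)]
scene lid_tab [([303.5, 168.0], 0.79)]
scene lid_far [([338.3, 146.7], 0.9)]
scene mat_top [([245.7, 212.8], 0.82), ([319.2, 165.5], 0.4)]
scene flat_reel_middle [([162.5, 248.5], 0.76), ([140.9, 277.5], 0.73)]
scene tall_reel_middle [([160.9, 205.9], 0.81)]
scene mug [([330.8, 251.5], 0.96)]
scene pin_box [([215.1, 158.9], 0.64)]
scene flat_reel [([146.7, 278.8], 0.6), ([159.2, 255.0], 0.57)]
top dish []
top dish_seat []
top dish_far []
top lid [([190.5, 183.6], 0.68)]
top lid_tab [([210.7, 185.5], 0.6)]
top lid_far [([177.0, 178.5], 0.91), ([341.7, 179.2], 0.66)]
top mat_top [([268.2, 188.8], 0.74)]
top flat_reel_middle [([365.2, 161.7], 0.66), ([345.4, 180.6], 0.64), ([209.2, 186.2], 0.53)]
top tall_reel_middle [([332.8, 227.1], 0.62), ([268.3, 191.0], 0.59)]
top mug [([231.5, 118.7], 0.66)]
top pin_box [([254.0, 270.9], 0.86)]
top flat_reel [([349.8, 184.0], 0.52), ([364.0, 164.1], 0.43)]
1.3
```

```bash
cat > h.py <<'E'
import numpy as np, cv2
from scipy.spatial.transform import Rotation as R
np.set_printoptions(precision=4,suppress=True)
W,H=512,384
def cam(n):
    from workcell import camera_params
    p=camera_params(n);f=H/2/np.tan(np.radians(p['fovy']/2));return f,p['cx'],p['cy'],np.array(p['world_from_camera'])
def proj(n,P):
    f,cx,cy,T=cam(n);P=np.atleast_2d(P);c=(P-T[:3,3])@T[:3,:3];return np.c_[cx+f*c[:,0]/c[:,2],cy+f*c[:,1]/c[:,2]]
def ray(n,uv):
    f,cx,cy,T=cam(n);d=T[:3,:3]@np.array([(uv[0]-cx)/f,(uv[1]-cy)/f,1]);return T[:3,3],d/np.linalg.norm(d)
def onz(n,uv,z):
    o,d=ray(n,uv);return o+d*(z-o[2])/d[2]
def tri(a,b):
    (o1,d1),(o2,d2)=ray('scene',a),ray('top',b)
    A=np.c_[d1,-d2];t=np.linalg.lstsq(A,o2-o1,rcond=None)[0];p,q=o1+t[0]*d1,o2+t[1]*d2
    return (p+q)/2,np.linalg.norm(p-q)
E
python3 - <<'E'
from h import *
from workcell import trace,manip
print('tab',tri((303.5,168),(210.7,185.5)));print('far',tri((338.3,146.7),(177,178.5)));print('lid',tri((321.6,164.6),(190.5,183.6)))
print('mat',onz('scene',(245.7,212.8),.003),onz('top',(268.2,188.8),.003))
print('flat',onz('scene',(162.5,248.5),.008),onz('top',(345.4,180.6),.008))
print('purple',onz('scene',(140.9,277.5),.008),onz('top',(365.2,161.7),.008))
print('tall',onz('scene',(160.9,205.9),.021),onz('top',(332.8,227.1),.021))
print('mug',onz('scene',(330.8,251.5),0),onz('top',(231.5,118.7),0))
print('box',onz('scene',(215.1,158.9),0),onz('top',(254,270.9),0))
res={}
for n in('scene','top'):
    for l in('lid','dish','lid_tab','mat_top','flat_reel','tall_reel_middle','pin_box','mug'):
        r=trace(n,l)
        for i,d in enumerate(r[:3]):
            m=d['mask'];res[f'{n}_{l}_{i}']=m
            ys,xs=np.nonzero(m);print(n,l,i,round(d['p'],2),[int(v) for v in d['extent']],m.sum(),xs.mean().round(1),ys.mean().round(1))
np.savez('masks.npz',**res)
s=cv2.imread('pics/raw_scene0.png');t=cv2.imread('pics/raw_top0.png')
def crop(im,x0,y0,w,h,W=390):return cv2.resize(im[y0:y0+h,x0:x0+w],(W,int(W*h/w)),interpolation=cv2.INTER_CUBIC)
a=np.hstack([crop(s,120,180,100,75),crop(s,110,230,100,75)]);a=np.vstack([a,np.hstack([crop(t,310,140,100,75),crop(t,140,140,100,75)])])
cv2.imwrite('pics/crop0.png',a)
cv2.imwrite('pics/crop1.png',crop(s,270,115,120,90,800))
E
```

```text
tab (array([0.5932, 0.0748, 0.0733]), np.float64(0.005356534850182194))
far (array([0.6069, 0.1589, 0.1104]), np.float64(0.009290974186566735))
lid (array([0.5996, 0.1263, 0.0675]), np.float64(0.000140934089561372))
mat [ 0.5905 -0.0778  0.003 ] [ 0.5935 -0.0801  0.003 ]
flat [ 0.5997 -0.2877  0.008 ] [ 0.6099 -0.2949  0.008 ]
purple [ 0.6507 -0.3558  0.008 ] [ 0.6626 -0.3538  0.008 ]
tall [ 0.4861 -0.2423  0.021 ] [ 0.4798 -0.2503  0.021 ]
mug [0.786  0.0181 0.    ] [0.8022 0.0187 0.    ]
box [ 0.3651 -0.0409  0.    ] [ 0.3701 -0.0352  0.    ]
scene lid 0 0.91 [298, 144, 339, 184] 1210 320.3 161.6
scene dish 0 0.37 [323, 163, 341, 179] 73 332.9 173.9
scene lid_tab 0 0.88 [300, 141, 338, 182] 1180 320.1 161.8
scene mat_top 0 0.65 [219, 193, 277, 234] 1851 249.4 213.5
scene mat_top 1 0.45 [153, 192, 165, 214] 220 158.2 204.1
scene flat_reel 0 0.61 [136, 272, 152, 289] 211 142.5 279.3
scene flat_reel 1 0.46 [154, 245, 167, 261] 180 160.4 252.9
scene tall_reel_middle 0 0.59 [151, 196, 165, 214] 195 158.2 205.3
scene pin_box 0 0.84 [203, 142, 229, 168] 475 215.3 155.1
scene pin_box 1 0.38 [297, 144, 341, 184] 1244 320.0 162.0
scene mug 0 0.9 [310, 209, 356, 267] 2081 332.8 236.2
top lid 0 0.89 [173, 162, 214, 202] 1092 193.5 181.9
top lid_tab 0 0.9 [175, 162, 213, 200] 1165 193.7 181.9
top lid_tab 1 0.71 [325, 219, 339, 230] 159 332.0 227.4
top mat_top 0 0.84 [244, 165, 288, 213] 1751 264.6 190.2
top flat_reel 0 0.6 [342, 179, 349, 186] 79 346.6 181.5
top tall_reel_middle 0 0.44 [327, 219, 341, 230] 116 331.9 227.8
top pin_box 0 0.89 [242, 257, 266, 285] 485 256.8 271.5
top mug 0 0.74 [207, 93, 245, 140] 1019 230.1 118.0
```

View pics/crop0.png

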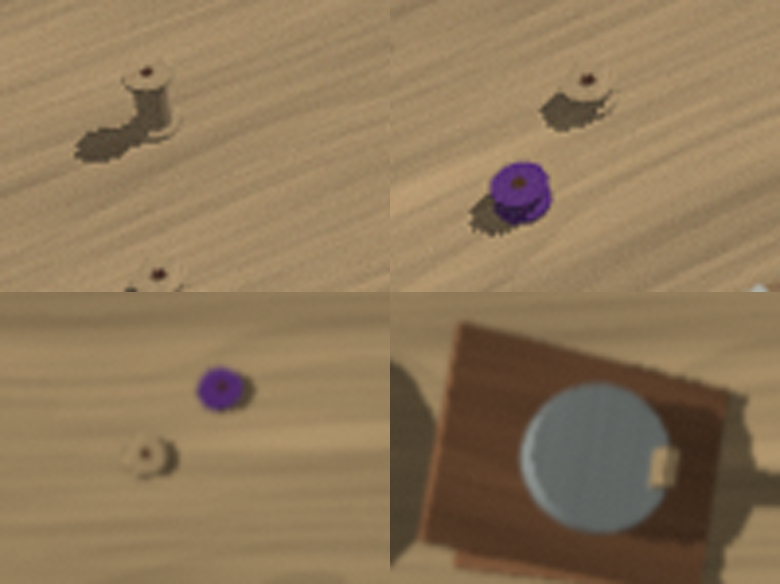

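View pics/crop1.png

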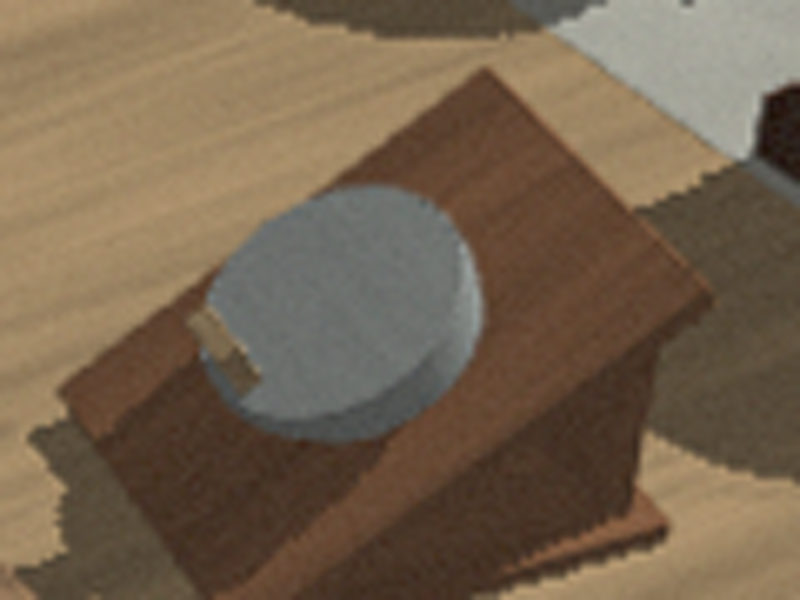

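```bash
cat > fit.py <<'E'
from h import *
from scipy.optimize import least_squares
def pose(q):
    x,y,z,yaw=q # dish origin, yaw of uphill direction
    t=np.radians(30);u=np.array([np.cos(yaw),np.sin(yaw),0])
    X=u*np.cos(t)+np.array([0,0,np.sin(t)]);Z=-u*np.sin(t)+np.array([0,0,np.cos(t)])
    return np.c_[X,np.cross(Z,X),Z],np.array([x,y,z])
an=np.linspace(0,2*np.pi,72,endpoint=False)
def circ(r,z):return np.c_[r*np.cos(an),r*np.sin(an),0*an+z]
cyl_l=np.r_[circ(.05,.014),circ(.05,.027)];cyl_d=np.r_[circ(.0445,0),circ(.0445,.024)]
def hull(n,A,o,P):return cv2.convexHull(proj(n,P@A.T+o).astype(np.float32))
cor={'scene':[((343.05,125.2),(.1,.075)),((376.8,159.25),(.1,-.075)),((279,174.25),(-.1,.075))],
 'top':[((157.9,147.7),0),((226.7,167.2),0),((148.2,204.4),0)]}
E
python3 - <<'E'
from fit import *
ob={}
for n in('scene','top'):
    im=cv2.imread(f'pics/raw_{n}0.png');hsv=cv2.cvtColor(im,cv2.COLOR_BGR2HSV)
    box=(290,135,60,60) if n=='scene' else (165,155,60,55)
    m=np.zeros(im.shape[:2],np.uint8);x,y,w,h=box
    m[y:y+h,x:x+w]=((hsv[y:y+h,x:x+w,1]<75)&(hsv[y:y+h,x:x+w,2]>50))*255
    nc,lab,st,_=cv2.connectedComponentsWithStats(m);k=1+np.argmax(st[1:,4]);m=(lab==k).astype(np.uint8)
    up=cv2.resize(m*255,None,fx=8,fy=8,interpolation=cv2.INTER_LINEAR);c=max(cv2.findContours((up>127).astype(np.uint8),0,1)[0],key=len)[:,0]
    ob[n]=(c[::6]+.5)/8-.5
    print(n,st[k])
tabuv={'scene':(303.5,168.0),'top':(208.8,184.8)}
# which +y side: y=Z x X. uphill ~ +y world -> board y axis is -x world
order={'scene':[(.1,.075),(.1,-.075),(-.1,.075)],'top':[(.1,-.075),(-.1,-.075),(.1,.075)]}
def resid(q,names=('scene','top'),full=False):
    A,o=pose(q[:4]);r=[]
    for n in names:
        C=np.array([(a,b,0) for a,b in order[n]]);
        rc=(proj(n,C@A.T+o)-np.array([c[0] for c in cor[n]]))
        hl,hd=hull(n,A,o,cyl_l),hull(n,A,o,cyl_d)
        tp=proj(n,np.array([[-.04,0,.038]])@A.T+o)[0]
        P=[p for p in ob[n] if np.hypot(*(p-tp))>9]
        # scene: exclude dish-lit shadow region? use union
        s=np.array([max(cv2.pointPolygonTest(hl,(float(p[0]),float(p[1])),True),cv2.pointPolygonTest(hd,(float(p[0]),float(p[1])),True)) for p in ob[n]])
        w=1/(1+np.exp(-(np.hypot(*(ob[n]-tp).T)-9)*2))
        r+=[rc.ravel()*.7,s*w*4/np.sqrt(len(s))]
        if full:print(n,'corner res',rc.ravel().round(2),'contour rms',np.sqrt(np.mean((s*w)**2)).round(2),'tab pred',tp)
    return np.concatenate(r)
q0=[.60,.126,.06,np.radians(75)]
for names in(('scene','top'),('scene',),('top',)):
    s=least_squares(resid,q0,args=(names,),loss='soft_l1',x_scale=[.01,.01,.01,.05],diff_step=1e-4);print(names,s.x,np.degrees(s.x[3]),s.cost);resid(s.x,names,True)
    if len(names)==2:
        q=s.x;np.save('q.npy',q);A,o=pose(q);ims=[]
        for n in('scene','top'):
            im=cv2.imread(f'pics/raw_{n}0.png');x0,y0=(265,115) if n=='scene' else (135,140);k=5
            cr=cv2.resize(im[y0:y0+90,x0:x0+79*1],None,fx=k,fy=k,interpolation=cv2.INTER_CUBIC) if 0 else cv2.resize(im[y0:y0+100,x0:x0+120],(400,333),interpolation=cv2.INTER_CUBIC);k=400/120
            def dr(P,c):
                p=((proj(n,np.array(P)@A.T+o)-[x0,y0]+.5)*k).astype(np.int32);cv2.polylines(cr,[p],True,c,1)
            dr(circ(.05,.027),(0,255,0));dr(circ(.05,.014),(0,255,255));dr([(.1,.075,0),(.1,-.075,0),(-.1,-.075,0),(-.1,.075,0)],(0,0,255))
            for z in(.027,.049):dr([(-.045,.013,z),(-.035,.013,z),(-.035,-.013,z),(-.045,-.013,z)],(255,0,255))
            ims.append(cr)
        cv2.imwrite('pics/fit0.png',np.hstack(ims))
E
```

```text
scene [ 300  143   43   39 1240]
top [ 173  163   39   39 1158]
('scene', 'top') [0.6018 0.1302 0.0629 1.4105] 80.81684344796498 7.1722086904349265
scene corner res [-0.91 -0.5  -1.64 -0.84 -2.17 -1.25] contour rms 0.4 tab pred [303.3047 167.0184]
top corner res [ 0.29 -1.06  0.24 -2.17 -0.46 -1.14] contour rms 0.55 tab pred [208.7632 184.8144]
('scene',) [0.6024 0.1309 0.0632 1.3984] 80.120913979905 2.8312099183915773
scene corner res [-0.02 -0.45 -1.33 -0.57 -1.67 -1.65] contour rms 0.4 tab pred [303.5535 166.7829]
('top',) [0.5975 0.1268 0.0791 1.4257] 81.68913347698089 2.6921580694050222
top corner res [-0.24 -0.89  0.78 -2.71 -0.24 -0.06] contour rms 0.39 tab pred [209.495 184.75 ]
```

View pics/fit0.png

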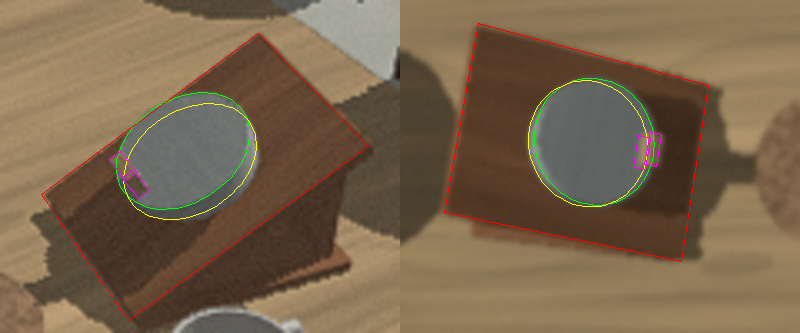

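```bash
cat > plan.py <<'E'
from fit import *
import json
from workcell import manip
q=np.load('q.npy');A,o=pose(q)   # dish frame
def lidpose(off=(0,0,0),tip=0.):
    """lid frame: seated at dish +14mm; tip deg about far edge (47.5,0,0 of lid)"""
    c=np.array([.0475,0,0]);Rt=R.from_euler('y',tip,degrees=True).as_matrix()
    # rotation about +y by +tip: x->(cos,0,-sin): -x side rises
    return A@Rt, o+A@(np.array([0,0,.014])+c+Rt@(-c))+np.array(off)
def tool_from_lid(Rl,pl,h=.025):
    # tool y=+lid x, z=-lid z, x=y×z
    Y=Rl[:,0];Z=-Rl[:,2];return np.c_[np.cross(Y,Z),Y,Z], pl+Rl@np.array([-.04,0,h])
def cur():
    s=manip.get_obs();return R.from_quat(s['ee_rot']).as_matrix(),np.array(s['position'])
def move(Rt,pt,frm=None):
    Rc,pc=frm or cur()
    d=Rc.T@(pt-pc)/.15;w=R.from_matrix(Rc.T@Rt).as_rotvec()/(np.pi/2)
    n=max(np.linalg.norm(pt-pc)/.0417,np.degrees(np.linalg.norm(w)*np.pi/2)/7.16)
    print('offset',d.round(4).tolist(),'rot',w.round(4).tolist(),'rows>=%.1f'%n);return Rt,pt
E
python3 - <<'E'
from plan import *
print('reel',onz('scene',(160.4,249.9),.016),onz('top',(346.8,180.9),.016))
for n in('scene','top'):
    z=np.load('masks.npz')
    im=cv2.imread(f'pics/raw_{n}0.png')
    m=z[f'{n}_mat_top_0'];ys,xs=np.nonzero(m)
    (c,_,_)=cv2.fitEllipse(cv2.convexHull(np.c_[xs,ys].astype(np.float32)));print('mat',n,onz(n,c,.003))
print(A,o)
Rl,pl=lidpose();Rt,pt=tool_from_lid(Rl,pl);print('tab tcp',pt);
pre=pt+Rl[:,2]*.09
print(R.from_matrix(Rt).as_quat(),pre)
mid=R.from_euler('z',74,degrees=True).as_matrix()@cur()[0]
f=move(mid,np.array([.5,-.35,.25]))
E
```

```text
reel [ 0.6085 -0.2951  0.016 ] [ 0.6072 -0.2972  0.016 ]
mat scene [ 0.5969 -0.0716  0.003 ]
mat top [ 0.5899 -0.07    0.003 ]
[[ 0.1382 -0.9872 -0.0798]
 [ 0.8549  0.1596 -0.4936]
 [ 0.5     0.      0.866 ]] [0.6018 0.1302 0.0629]
tab tcp [0.5932 0.0768 0.0766]
[0.0773 0.9628 0.258  0.0207] [0.586  0.0324 0.1546]
offset [2.1518, -0.7135, -0.2791] rot [0.0, 0.0001, -0.8222] rows>=10.3
```

```bash
cat > chain.py <<'E'
from plan import *
from scipy.spatial.transform import Slerp
def chain(Rt,pt,n):
    Rc,pc=cur();S=Slerp([0,1],R.from_matrix([Rc,Rt]));f=(Rc,pc)
    for i in range(1,n+1):
        f=move(S(i/n).as_matrix(),pc+(pt-pc)*i/n,f)
E
python3 - <<'E'
from chain import *
Rl,pl=lidpose();Rt,pt=tool_from_lid(Rl,pl)
Rz=R.from_euler('z',120,degrees=True).as_matrix()@cur()[0]
chain(Rt,pt+Rl[:,2]*.10,5)
E
```

```text
offset [0.7321, -0.5612, 0.0598] rot [-0.0247, 0.0854, -0.3186] rows>=4.2
offset [0.8987, -0.1479, 0.1577] rot [-0.0247, 0.0854, -0.3186] rows>=4.2
offset [0.8332, 0.2869, 0.2793] rot [-0.0247, 0.0854, -0.3186] rows>=4.2
offset [0.5527, 0.6284, 0.3925] rot [-0.0247, 0.0854, -0.3186] rows>=4.2
offset [0.1314, 0.7865, 0.4675] rot [-0.0247, 0.0854, -0.3186] rows>=4.2
```

>>> move_arm(steps=[{"offset": [0.73,-0.56,0.06],"delta_rot": [-0.025,0.085,-0.319]},{"offset": [0.73,-0.56,0.06],"delta_rot": [-0.025,0.085,-0.319]},{"offset": [0.73,-0.56,0.06],"delta_rot": [-0.025,0.085,-0.319]},{"offset": [0.73,-0.56,0.06],"delta_rot": [-0.025,0.085,-0.319]},{"offset": [0.73,-0.56,0.06],"delta_rot": [-0.025,0.085,-0.319]}], hand=-0.3, squeeze=40)

```text
clock: 2.52
position: [0.3146, -0.4518, 0.1994]
ee_rot: [0.895, 0.441, 0.07, 0.006]
ft_force: [-0.6, -0.7, -0.1]
grip_width: 0.351
```

>>> move_arm(steps=[{"offset": [0.9,-0.15,0.16],"delta_rot": [-0.025,0.085,-0.319]},{"offset": [0.9,-0.15,0.16],"delta_rot": [-0.025,0.085,-0.319]},{"offset": [0.9,-0.15,0.16],"delta_rot": [-0.025,0.085,-0.319]},{"offset": [0.9,-0.15,0.16],"delta_rot": [-0.025,0.085,-0.319]},{"offset": [0.9,-0.15,0.16],"delta_rot": [-0.025,0.085,-0.319]}])

```text
clock: 2.93
position: [0.3817, -0.332, 0.1897]
ee_rot: [0.752, 0.646, 0.133, 0.011]
ft_force: [0.5, -1.2, -0.2]
grip_width: 0.347
```

>>> move_arm(steps=[{"offset": [0.83,0.29,0.28],"delta_rot": [-0.025,0.085,-0.319]},{"offset": [0.83,0.29,0.28],"delta_rot": [-0.025,0.085,-0.319]},{"offset": [0.83,0.29,0.28],"delta_rot": [-0.025,0.085,-0.319]},{"offset": [0.83,0.29,0.28],"delta_rot": [-0.025,0.085,-0.319]},{"offset": [0.83,0.29,0.28],"delta_rot": [-0.025,0.085,-0.319]}])

```text
clock: 3.35
position: [0.4499, -0.2129, 0.1803]
ee_rot: [0.559, 0.808, 0.188, 0.015]
ft_force: [-0.5, -0.5, 0.3]
grip_width: 0.348
```

Run:
```python
from chain import *
print(manip.get_obs()['joint_pos'])
Rl,pl=lidpose();Rt,pt=tool_from_lid(Rl,pl)
chain(Rt,pt+Rl[:,2]*.08,2)
```

```text
[ 1.0275  0.085  -0.4205  1.8777 -0.3729  1.1808  1.1115]
offset [0.5651, 0.6266, 0.4525] rot [-0.0251, 0.0851, -0.3165] rows>=4.1
offset [0.1388, 0.7858, 0.5291] rot [-0.0251, 0.0851, -0.3165] rows>=4.1
```

>>> move_arm(steps=[{"offset": [0.565,0.625,0.45],"delta_rot": [-0.025,0.085,-0.3165]},{"offset": [0.565,0.625,0.45],"delta_rot": [-0.025,0.085,-0.3165]},{"offset": [0.565,0.625,0.45],"delta_rot": [-0.025,0.085,-0.3165]},{"offset": [0.565,0.625,0.45],"delta_rot": [-0.025,0.085,-0.3165]},{"offset": [0.565,0.625,0.45],"delta_rot": [-0.025,0.085,-0.3165]}])

```text
clock: 3.77
position: [0.519, -0.088, 0.1629]
ee_rot: [0.329, 0.915, 0.231, 0.018]
ft_force: [-0.4, 0.4, -0.3]
grip_width: 0.353
```

>>> move_arm(steps=[{"offset": [0.14,0.785,0.53],"delta_rot": [-0.025,0.085,-0.3165]},{"offset": [0.14,0.785,0.53],"delta_rot": [-0.025,0.085,-0.3165]},{"offset": [0.14,0.785,0.53],"delta_rot": [-0.025,0.085,-0.3165]},{"offset": [0.14,0.785,0.53],"delta_rot": [-0.025,0.085,-0.3165]},{"offset": [0.14,0.785,0.53],"delta_rot": [-0.025,0.085,-0.3165]},{"offset": [0.14,0.785,0.53],"delta_rot": [-0.025,0.085,-0.3165]}])

```text
clock: 4.27
position: [0.5874, 0.0331, 0.145]
ee_rot: [0.083, 0.963, 0.257, 0.021]
ft_force: [-0.3, -0.6, 0.1]
grip_width: 0.349
```

```bash
cat > look.py <<'E'
import sys
from h import *
from workcell import camera
def look(tag,rs=(250,90,150,113),rt=(130,120,150,113)):
    ims=[]
    for n,(x,y,w,h) in(('scene',rs),('top',rt)):
        im=camera(n)[:,:,::-1];cv2.imwrite(f'pics/raw_{n}_{tag}.png',im);ims.append(cv2.resize(im[y:y+h,x:x+w],(400,int(400*h/w)),interpolation=cv2.INTER_CUBIC))
    cv2.imwrite(f'pics/{tag}.png',np.hstack(ims))
E
python3 - <<'E'
from chain import *
from look import look
look('a1')
print(cur(), manip.get_obs()['joint_pos'])
Rl,pl=lidpose();Rt,pt=tool_from_lid(Rl,pl)
chain(Rt,pt,1)
E
```

```text
(array([[-0.985 ,  0.151 ,  0.0838],
       [ 0.1727,  0.8543,  0.4903],
       [ 0.0024,  0.4974, -0.8675]]), array([0.587 , 0.0321, 0.1454])) [ 0.7396  0.3947 -0.6819  1.6998 -0.3074  1.1108  1.6326]
offset [0.0096, 0.0329, 0.5473] rot [-0.0019, 0.0029, -0.0081] rows>=2.0
```

View pics/a1.png

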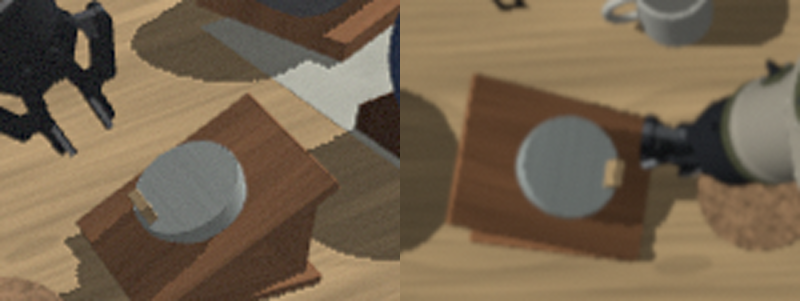

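Run:
```python
from chain import *
Rc,pc=cur();Rl,pl=lidpose();Rt,pt=tool_from_lid(Rl,pl)
tips=[pc+Rc@np.array([0,s*.015,.006]) for s in(-1,1)]
for n,(x,y) in(('scene',(250,90)),('top',(130,120))):
    k=400/150;print(n,((proj(n,np.array(tips+[pt]))-[x,y]+.5)*k+([400,0] if n=='top' else [0,0])).round(0).tolist())
```

```text
scene [[88.0, 169.0], [117.0, 147.0], [143.0, 206.0]]
top [[664.0, 168.0], [635.0, 161.0], [612.0, 174.0]]
```

Run:
```python
from chain import *
Rc,pc=cur()
ims=[]
for n,(x,y) in(('scene',(240,80)),('top',(185,140))):
    im=cv2.imread(f'pics/raw_{n}_a1.png');k=8;cr=cv2.resize(im[y:y+60,x:x+50],None,fx=k,fy=k,interpolation=cv2.INTER_CUBIC)
    for z,c in((.008,(0,0,255)),(-.011,(0,255,0)),(-.03,(255,0,0))):
        for s in(-1,1):
            for xx in(-.011,.011):
                p=((proj(n,pc+Rc@np.array([xx,s*.015,z]))[0]-[x,y]+.5)*k).astype(int);cv2.circle(cr,tuple(int(v) for v in p),3,c,-1)
    ims.append(cr)
cv2.imwrite('pics/a1o.png',np.hstack(ims))
```

```text
(no output)
```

View pics/a1o.png

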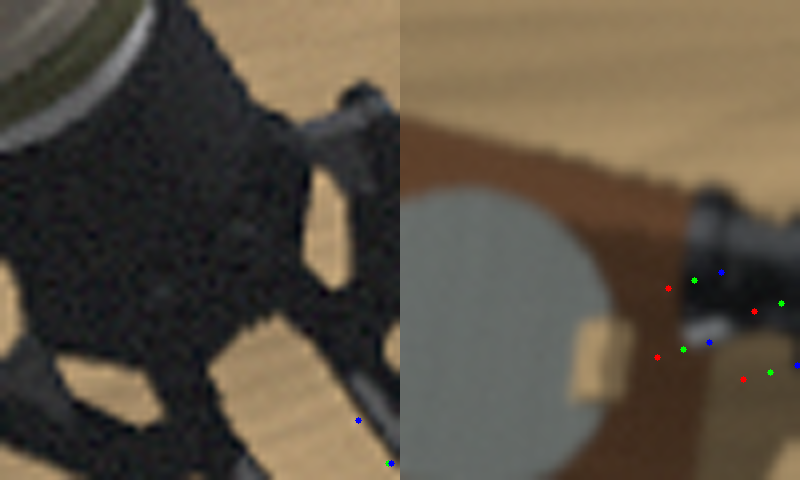

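Run:
```python
from chain import *
Rc,pc=cur()
ims=[]
for n,(x,y) in(('scene',(245,100)),('top',(195,150))):
    im=cv2.imread(f'pics/raw_{n}_a1.png');im=cv2.convertScaleAbs(im,alpha=2.2,beta=10);k=8;cr=cv2.resize(im[y:y+60,x:x+50],None,fx=k,fy=k,interpolation=cv2.INTER_CUBIC)
    for z,c in((.008,(0,0,255)),(-.011,(0,255,0)),(-.03,(255,0,0))):
        for s in(-1,1):
            P=[];
            for xx in(-.011,.011):
                p=((proj(n,pc+Rc@np.array([xx,s*.015,z]))[0]-[x,y]+.5)*k).astype(int);P.append(tuple(int(v) for v in p))
            cv2.line(cr,P[0],P[1],c,1)
    ims.append(cr)
cv2.imwrite('pics/a1p.png',np.hstack(ims))
```

```text
(no output)
```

View pics/a1p.png

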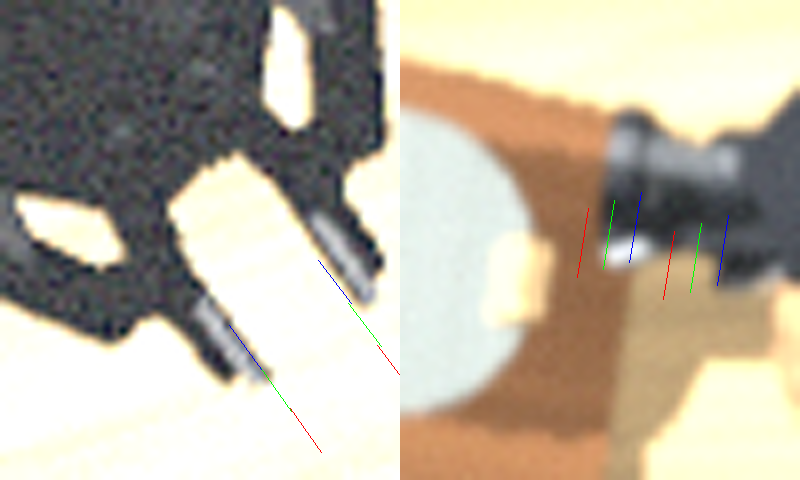

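```bash
cat > ov.py <<'E'
from chain import *
from workcell import camera
def ov(tag,w=.03,rs=(235,90),rt=(180,140),zs=((.008,(0,0,255)),(-.011,(0,255,0)),(-.03,(255,0,0)))):
    Rc,pc=cur();ims=[]
    for n,(x,y) in(('scene',rs),('top',rt)):
        im=camera(n)[:,:,::-1];cv2.imwrite(f'pics/raw_{n}_{tag}.png',im);im=cv2.convertScaleAbs(im,alpha=1.8,beta=10);k=6;cr=cv2.resize(im[y:y+90,x:x+66],None,fx=k,fy=k,interpolation=cv2.INTER_CUBIC)
        for z,c in zs:
            for s in(-.5,.5):
                P=[tuple(int(v) for v in (proj(n,pc+Rc@np.array([xx,s*w,z]))[0]-[x,y]+.5)*k) for xx in(-.011,.011)]
                cv2.line(cr,P[0],P[1],c,1);cv2.circle(cr,P[0],2,c,-1)
        ims.append(cr)
    cv2.imwrite(f'pics/{tag}.png',np.hstack(ims))
E
python3 - <<'E'
from ov import *
print(cur()[1]);ov('a2');print(cur()[1])
E
```

```text
[0.587  0.0321 0.1454]
[0.5868 0.0327 0.1458]
```

View pics/a2.png

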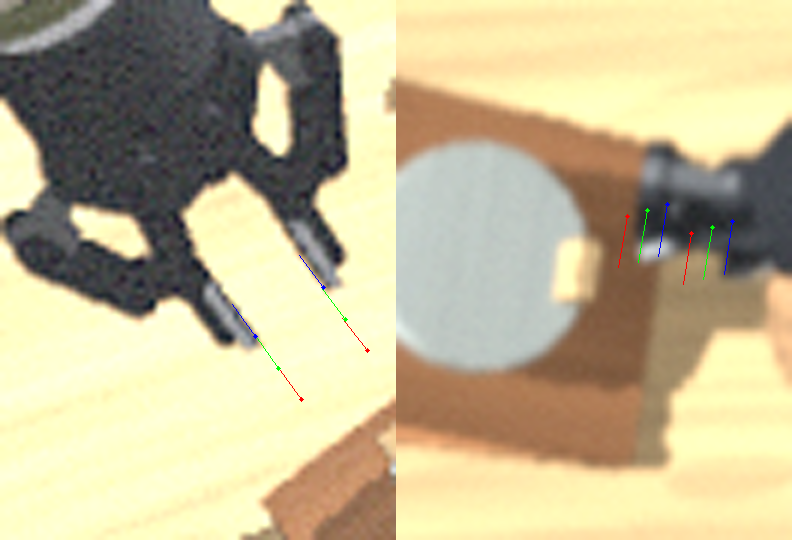

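Run:
```python
from chain import *
Rc,pc=cur()
for b in((221.5,173.3),(221.5,178),(223,182)):
    p,e=tri((290.8,137.5),b);print(p,e,Rc.T@(p-pc))
# start pose check
p0=np.array([.2448,-.5746,.2073]);print(proj('top',p0),proj('top',p0+[0,0,.03]),proj('scene',p0))
# FK guess check
print(manip.get_obs()['joint_pos'],Rc)
```

```text
[0.5983 0.0352 0.1767] 0.0021011628198836585 [-0.0109  0.0193 -0.0246]
[0.5895 0.0382 0.17  ] 0.003309962896348432 [-0.0018  0.0172 -0.0181]
[0.5826 0.0385 0.1651] 0.011154214273117162 [ 0.0051  0.0139 -0.0143]
[[497.4566 317.9805]] [[504.1996 318.8023]] [[-40.2061 130.1978]]
[ 0.7397  0.3935 -0.6827  1.7004 -0.3078  1.1107  1.6338] [[-0.9853  0.149   0.084 ]
 [ 0.171   0.8546  0.4903]
 [ 0.0013  0.4974 -0.8675]]
```

>>> move_arm(steps=[{"offset": [0.01,0.033,0.2],"delta_rot": [-0.002,0.003,-0.008]},{"offset": [0.01,0.033,0.4],"delta_rot": [-0.002,0.003,-0.008]},{"offset": [0.01,0.033,0.54],"delta_rot": [-0.002,0.003,-0.008]},{"offset": [0.01,0.033,0.54],"delta_rot": [-0.002,0.003,-0.008]},{"offset": [0.01,0.033,0.54],"delta_rot": [-0.002,0.003,-0.008]}])

```text
clock: 4.88
position: [0.5921, 0.0788, 0.0781]
ee_rot: [0.074, 0.963, 0.259, 0.02]
ft_force: [0.5, 0.2, 0.9]
grip_width: 0.348
```

Run:
```python
from ov import *
ov('a3',rs=(265,100));print(cur()[1])
Rl,pl=lidpose();Rt,pt=tool_from_lid(Rl,pl);print(pt, manip.get_obs()['ft_force'])
```

```text
[0.5936 0.078  0.0795]
[0.5932 0.0768 0.0766] [0.1233 0.0255 0.8355]
```

View pics/a3.png

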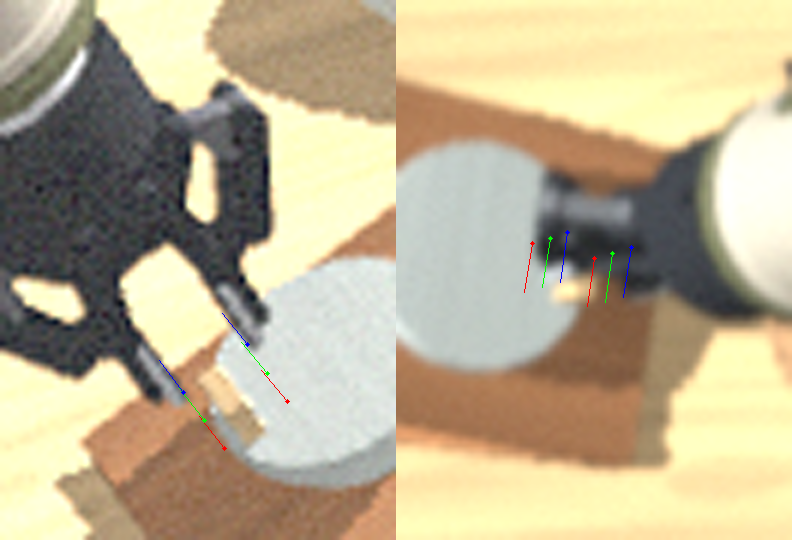

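>>> move_arm(steps=[{"offset": [0,0,0.03],"delta_rot": [0,0,0]},{"offset": [0,0,0.06],"delta_rot": [0,0,0]},{"offset": [0,0,0.06],"delta_rot": [0,0,0]}])

```text
clock: 5.23
position: [0.5933, 0.0841, 0.0702]
ee_rot: [0.074, 0.963, 0.259, 0.021]
ft_force: [0.1, 0.6, -0.0]
grip_width: 0.352
```

>>> move_arm(steps=[{"offset": [0,0,0.03],"delta_rot": [0,0,0]},{"offset": [0,0,0.05],"delta_rot": [0,0,0]},{"offset": [0,0,0.05],"delta_rot": [0,0,0]}])

```text
clock: 5.48
position: [0.5935, 0.0884, 0.0633]
ee_rot: [0.073, 0.963, 0.259, 0.02]
ft_force: [0.3, 0.4, -0.4]
grip_width: 0.352
```

Run:
```python
from ov import *
ov('a4',rs=(265,100));print(cur()[1])
Rl,pl=lidpose();print(Rl.T@(cur()[1]-pl), manip.get_obs()['ft_force'])
```

```text
[0.5938 0.0881 0.0638]
[-0.0367  0.0012  0.0083] [ 0.3633 -0.0981 -0.5594]
```

View pics/a4.png

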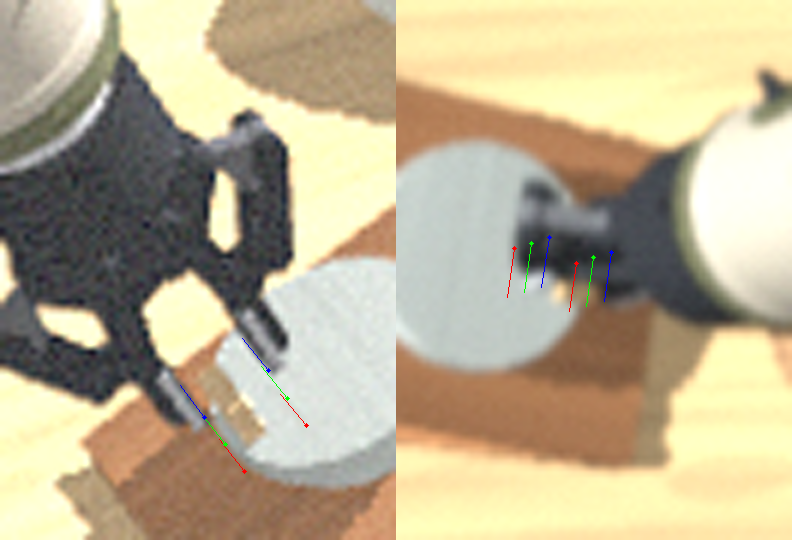

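>>> move_arm(steps=[{"offset": [0.005,-0.012,0.03],"delta_rot": [0,0,0]},{"offset": [0.005,-0.022,0.06],"delta_rot": [0,0,0]},{"offset": [0.005,-0.022,0.06],"delta_rot": [0,0,0]},{"offset": [0.005,-0.022,0.06],"delta_rot": [0,0,0]}])

```text
clock: 5.92
position: [0.5931, 0.0898, 0.054]
ee_rot: [0.073, 0.963, 0.259, 0.02]
ft_force: [0.0, 0.4, 0.3]
grip_width: 0.357
```

Run:
```python
from ov import *
ov('a5',rs=(265,100));print(cur()[1])
Rl,pl=lidpose();print(Rl.T@(cur()[1]-pl), manip.get_obs()['ft_force'])
```

```text
[0.5935 0.0897 0.0545]
[-0.04    0.0017 -0.0006] [-0.2543 -0.0128 -0.1554]
```

View pics/a5.png

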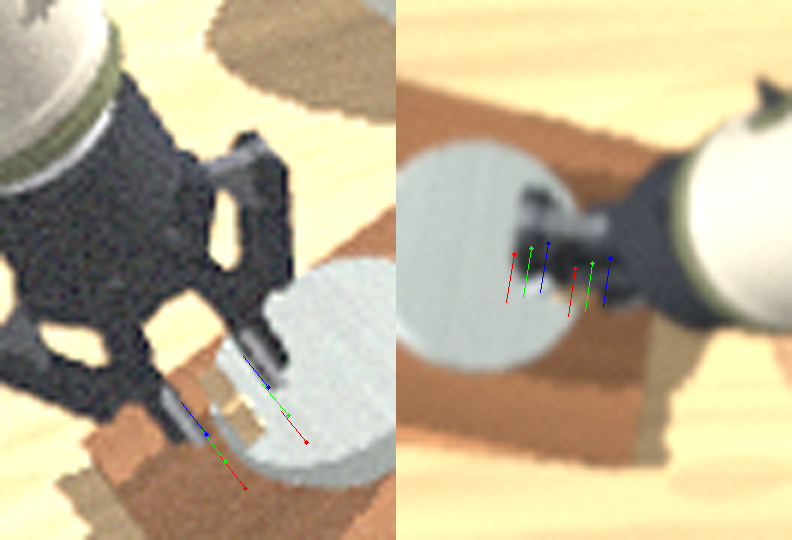

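>>> move_arm(steps=[{"offset": [0,0,0.03],"delta_rot": [0,0,0]},{"offset": [0,0,0.04],"delta_rot": [0,0,0]},{"offset": [0,0,0.04],"delta_rot": [0,0,0]}])

```text
clock: 6.27
position: [0.5936, 0.093, 0.0489]
ee_rot: [0.073, 0.963, 0.259, 0.02]
ft_force: [-1.0, 0.8, 0.2]
grip_width: 0.352
```

>>> move_arm(steps=[{"offset": [0,0,0],"delta_rot": [0,0,0]},{"offset": [0,0,0],"delta_rot": [0,0,0]},{"offset": [0,0,0],"delta_rot": [0,0,0]},{"offset": [0,0,0],"delta_rot": [0,0,0]},{"offset": [0,0,0],"delta_rot": [0,0,0]}], hand=-1, squeeze=20)

```text
clock: 6.68
position: [0.5939, 0.0925, 0.0493]
ee_rot: [0.073, 0.963, 0.259, 0.021]
ft_force: [0.1, -0.2, -1.2]
grip_width: 0.11
```

Run:
```python
from ov import *
ov('a6',w=.01,rs=(265,100));print(cur()[1])
Rl,pl=lidpose();print(Rl.T@(cur()[1]-pl), manip.get_obs())
```

```text
[0.5939 0.0925 0.0492]
[-0.0402  0.0018 -0.0065] {'clock': 6.7833, 'joint_pos': array([ 0.6296,  0.5215, -0.6796,  1.7786, -0.2617,  0.8896,  1.6084]), 'joint_velocities': array([-0.0015,  0.0014, -0.0002,  0.0001, -0.0001, -0.0022,  0.    ]), 'tau': array([ -0.3153, -58.1936, -12.8206, -31.2993,  -2.245 ,   0.0869,
         0.001 ]), 'position': array([0.5939, 0.0925, 0.0492]), 'ee_rot': array([0.0734, 0.9629, 0.2589, 0.0207]), 'ft_force': array([-0.3806, -1.1168, -0.1883]), 'torque': array([-0.6296,  0.1458,  0.0217]), 'grip_width': 0.11035767280112259}
```

View pics/a6.png

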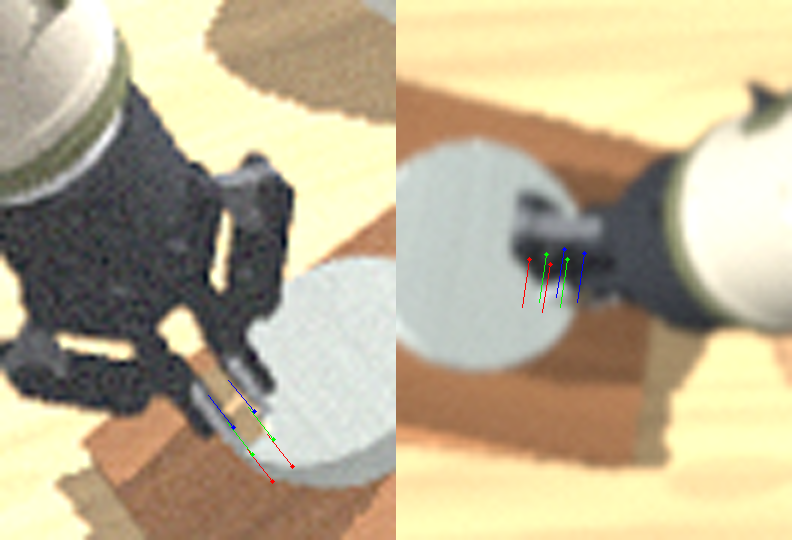

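Run:
```python
from plan import *
Rc,pc=cur();Rl,pl=lidpose()
Rel=Rl.T@Rc;rp=Rl.T@(pc-pl)
np.savez('grip.npz',Rc=Rc,pc=pc,Rel=Rel,rp=rp,cmdRc=Rc)
print(rp,R.from_matrix(Rel).as_quat(),pl)
for t in(2,4,6,8,10,12,14,16,18,20,21):
    R2,p2=lidpose(tip=t);move(R2@Rel,p2+R2@rp,(Rc,pc))
```

```text
[-0.0402  0.0018 -0.0065] [ 0.7045  0.7097  0.0015 -0.0002] [0.6007 0.1233 0.075 ]
offset [0.0001, -0.0011, -0.0204] rot [0.0222, 0.0002, 0.0001] rows>=0.3
offset [0.0001, -0.0015, -0.0409] rot [0.0444, 0.0003, 0.0001] rows>=0.6
offset [0.0001, -0.0012, -0.0613] rot [0.0667, 0.0005, 0.0002] rows>=0.8
offset [0.0002, -0.0002, -0.0818] rot [0.0889, 0.0007, 0.0002] rows>=1.1
offset [0.0002, 0.0015, -0.1021] rot [0.1111, 0.0008, 0.0003] rows>=1.4
offset [0.0003, 0.004, -0.1225] rot [0.1333, 0.001, 0.0003] rows>=1.7
offset [0.0003, 0.0071, -0.1427] rot [0.1556, 0.0012, 0.0004] rows>=2.0
offset [0.0003, 0.011, -0.1628] rot [0.1778, 0.0013, 0.0004] rows>=2.2
offset [0.0003, 0.0155, -0.1827] rot [0.2, 0.0015, 0.0005] rows>=2.5
offset [0.0003, 0.0208, -0.2025] rot [0.2222, 0.0017, 0.0005] rows>=2.8
offset [0.0003, 0.0236, -0.2123] rot [0.2333, 0.0017, 0.0005] rows>=2.9
```

Run:
```python
from chain import *
Rc=R.from_quat([0.9798,0.2001,-0.0002,-0.0007]).as_matrix();pc=np.array([.2448,-.5746,.2073])
im=cv2.imread('pics/raw_top0.png');x,y,k=432,304,8
cr=cv2.convertScaleAbs(cv2.resize(im[y:y+75,x:x+80],None,fx=k,fy=k,interpolation=cv2.INTER_CUBIC),alpha=1.8,beta=10)
for b,c in((np.zeros(3),(0,0,255)),(Rc@[0,0,-.033],(0,255,0)),(np.array([-.003,-.016,.029]),(255,0,0))):
  for s in(-.0425,.0425):
    P=[tuple(int(v) for v in (proj('top',pc+b+Rc@np.array([xx,s,-.005]))[0]-[x,y]+.5)*k) for xx in(-.011,.011)];print(P)
    cv2.line(cr,P[0],P[1],c,2)
cv2.imwrite('pics/st.png',cr)
```

```text
[(423, 221), (382, 145)]
[(689, 87), (648, 13)]
[(480, 231), (438, 154)]
[(754, 94), (711, 17)]
[(533, 240), (492, 163)]
[(806, 103), (764, 26)]
```

View pics/st.png

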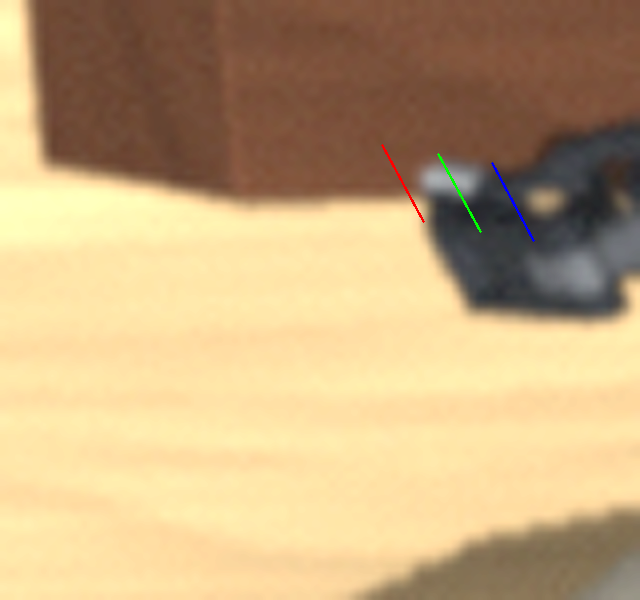

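>>> move_arm(steps=[{"offset": [0,0,0],"delta_rot": [0,0,0]},{"offset": [0,-0.001,-0.02],"delta_rot": [0.022,0,0]},{"offset": [0,-0.0015,-0.041],"delta_rot": [0.0445,0,0]},{"offset": [0,-0.001,-0.061],"delta_rot": [0.0667,0,0]},{"offset": [0,0,-0.082],"delta_rot": [0.089,0,0]},{"offset": [0,0.0015,-0.102],"delta_rot": [0.111,0,0]},{"offset": [0,0.0015,-0.102],"delta_rot": [0.111,0,0]}], hand=-1, squeeze=50)

```text
clock: 7.37
position: [0.5932, 0.0871, 0.064]
ee_rot: [0.073, 0.982, 0.174, 0.015]
ft_force: [0.2, 0.8, -0.5]
grip_width: 0.105
```

```bash
cat > lidov.py <<'E'
from chain import *
from workcell import camera
def lidov(tag,rs=(255,90,120,100),rt=(140,120,120,100)):
    g=np.load('grip.npz');Rc,pc=cur();Rl=Rc@g['Rel'].T;pl=pc-Rl@g['rp'];ims=[]
    c=np.array([.0475,0,0]);print('lid origin',pl,'in dish',A.T@(pl-o),'far in dish',A.T@(pl+Rl@c-o)-[.0475,0,.014],'tilt rel dish',np.degrees(np.arccos(A[:,2]@Rl[:,2])))
    for n,(x,y,w,h) in(('scene',rs),('top',rt)):
        im=camera(n)[:,:,::-1];cv2.imwrite(f'pics/raw_{n}_{tag}.png',im);k=400/w;cr=cv2.convertScaleAbs(cv2.resize(im[y:y+h,x:x+w],(400,int(h*k)),interpolation=cv2.INTER_CUBIC),alpha=1.4,beta=5)
        def dr(P,AA,oo,c):
            p=((proj(n,np.array(P)@AA.T+oo)-[x,y]+.5)*k).astype(np.int32);cv2.polylines(cr,[p],True,c,1)
        dr(circ(.05,.013),Rl,pl,(0,255,0));dr(circ(.05,0),Rl,pl,(0,255,255));dr(circ(.0445,.024),A,o,(255,0,255))
        for z in(.013,.035):dr([(-.045,.013,z),(-.035,.013,z),(-.035,-.013,z),(-.045,-.013,z)],Rl,pl,(0,0,255))
        ims.append(cr)
    cv2.imwrite(f'pics/{tag}.png',np.hstack(ims))
E
python3 - <<'E'
from lidov import *
lidov('b1');print(manip.get_obs()['ft_force'])
E
```

```text
lid origin [0.6005 0.1219 0.0838] in dish [ 0.0032 -0.      0.0224] far in dish [0.0025 0.0001 0.0001] tilt rel dish 10.031190795195691
[ 0.1346 -0.4024 -0.5146]
```

View pics/b1.png

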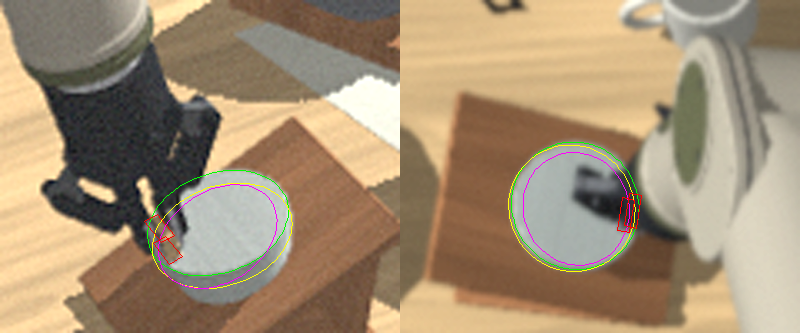

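Run:
```python
import cv2,numpy as np
a=[cv2.convertScaleAbs(cv2.resize(cv2.imread(f'pics/raw_scene_{t}.png')[130:195,290:355],(400,400),interpolation=cv2.INTER_CUBIC),alpha=1.5) for t in('a6','b1')]
cv2.imwrite('pics/b1z.png',np.hstack(a))
```

```text
(no output)
```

View pics/b1z.png

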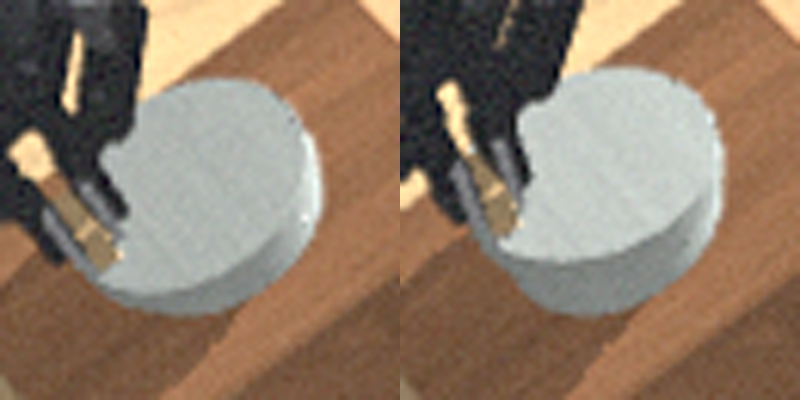

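Run:
```python
from plan import *
g=np.load('grip.npz');Rc,pc=cur()
for t in(12,14,16,18,20,21):
    R2,p2=lidpose(tip=t,off=A[:,0]*.001);move(R2@g['Rel'],p2+R2@g['rp'],(Rc,pc))
```

```text
offset [-0.0009, 0.0013, -0.0228] rot [0.023, 0.0009, 0.001] rows>=0.3
offset [-0.0008, 0.0009, -0.0433] rot [0.0452, 0.0011, 0.001] rows>=0.6
offset [-0.0008, 0.0012, -0.0637] rot [0.0674, 0.0013, 0.0011] rows>=0.8
offset [-0.0008, 0.0022, -0.0842] rot [0.0896, 0.0015, 0.0011] rows>=1.1
offset [-0.0008, 0.004, -0.1046] rot [0.1118, 0.0017, 0.0011] rows>=1.4
offset [-0.0008, 0.0051, -0.1147] rot [0.123, 0.0018, 0.0011] rows>=1.5
```

>>> move_arm(steps=[{"offset": [0,0.0013,-0.023],"delta_rot": [0.023,0,0]},{"offset": [0,0.001,-0.043],"delta_rot": [0.045,0,0]},{"offset": [0,0.001,-0.064],"delta_rot": [0.0675,0,0]},{"offset": [0,0.002,-0.084],"delta_rot": [0.09,0,0]},{"offset": [0,0.004,-0.105],"delta_rot": [0.112,0,0]},{"offset": [0,0.005,-0.115],"delta_rot": [0.123,0,0]},{"offset": [0,0.005,-0.115],"delta_rot": [0.123,0,0]},{"offset": [0,0.005,-0.115],"delta_rot": [0.123,0,0]}])

```text
clock: 8.13
position: [0.5917, 0.0799, 0.0785]
ee_rot: [0.076, 0.994, 0.079, 0.007]
ft_force: [0.7, 0.3, -0.9]
grip_width: 0.105
```

Run:
```python
from lidov import *
lidov('b2',rs=(280,115,80,80));print(manip.get_obs()['ft_force'],manip.get_obs()['grip_width'])
g=np.load('grip.npz');Rc,pc=cur()
# lift: off rim vertically 45mm & level
R2,p2=lidpose(tip=21);f=(Rc,pc)
for t,dz,dy in((23,.015,0),(26,.03,0),(30,.05,0.0)):
    R2,p2=lidpose(tip=t,off=(0,dy,dz));move(R2@g['Rel'],p2+R2@g['rp'],f);print(p2)
```

```text
lid origin [0.5996 0.1178 0.0912] in dish [0.0032 0.0002 0.0309] far in dish [ 0.0001  0.0002 -0.0001] tilt rel dish 20.994355105652545Traceback (most recent call last):
  File "<stdin>", line 2, in <module>
  File "lidov.py", line 13, in lidov
    cv2.imwrite(f'pics/{tag}.png',np.hstack(ims))
                                  ~~~~~~~~~^^^^^
    return _nx.concatenate(arrs, 1, dtype=dtype, casting=casting)
           ~~~~~~~~~~~~~~~^^^^^^^^^^^^^^^^^^^^^^^^^^^^^^^^^^^^^^^
ValueError: all the input array dimensions except for the concatenation axis must match exactly, but along dimension 0, the array at index 0 has size 400 and the array at index 1 has size 333
```

Run:
```python
from lidov import *
lidov('b2',rs=(280,115,80,80),rt=(155,135,80,80));print(manip.get_obs()['ft_force'],manip.get_obs()['grip_width'])
g=np.load('grip.npz');Rc,pc=cur()
R2,p2=lidpose(tip=21);f=(Rc,pc)
for t,dz,dy in((23,.015,0),(26,.03,0),(30,.05,0.0)):
    R2,p2=lidpose(tip=t,off=(0,dy,dz));move(R2@g['Rel'],p2+R2@g['rp'],f);print(p2)
```

```text
lid origin [0.5996 0.1171 0.0911] in dish [0.0026 0.0001 0.0311] far in dish [-0.0005  0.0001  0.0001] tilt rel dish 21.01777467380326
[-0.3248 -1.0339 -0.8356] 0.10078885713239408
offset [-0.0004, 0.0177, -0.1186] rot [0.0218, 0.0016, -0.0005] rows>=0.4
[0.5997 0.1174 0.1079]
offset [-0.0005, 0.0331, -0.2481] rot [0.0552, 0.0018, -0.0005] rows>=0.9
[0.5997 0.1172 0.1254]
offset [-0.0006, 0.0562, -0.4206] rot [0.0996, 0.0021, -0.0004] rows>=1.5
[0.5997 0.1171 0.1487]
```

View pics/b2.png

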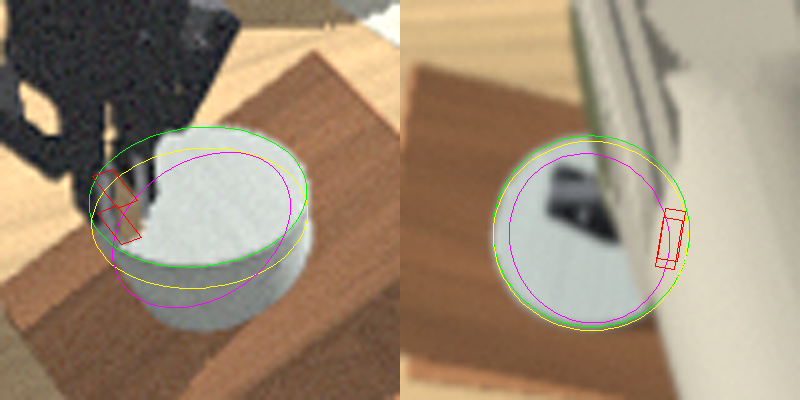

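Run:
```python
from plan import *
g=np.load('grip.npz');Rc,pc=cur();f=(Rc,pc)
for t,dz in((23,.01),(26,.02),(30,.03)):
    R2,p2=lidpose(tip=t,off=(0,0,dz));f3=move(R2@g['Rel'],p2+R2@g['rp'],f)
pm=np.array([.593,-.073,.04])
print(p2)
for k in(.25,.5,.75,1):
    move(R2@g['Rel'],p2+(pm-p2)*k+R2@g['rp'],f3)
```

```text
offset [-0.0004, 0.0125, -0.0857] rot [0.0218, 0.0016, -0.0005] rows>=0.3
offset [-0.0004, 0.0226, -0.1822] rot [0.0552, 0.0018, -0.0005] rows>=0.7
offset [-0.0005, 0.0351, -0.2889] rot [0.0996, 0.0021, -0.0004] rows>=1.3
[0.5997 0.1171 0.1287]
offset [-0.0376, -0.315, 0.1472] rot [0.0, 0.0, 0.0] rows>=1.3
offset [-0.0752, -0.6301, 0.2944] rot [0.0, 0.0, 0.0] rows>=2.5
offset [-0.1127, -0.9451, 0.4416] rot [0.0, 0.0, 0.0] rows>=3.8
offset [-0.1503, -1.2601, 0.5888] rot [0.0, 0.0, 0.0] rows>=5.0
```

>>> move_arm(steps=[{"offset": [0,0.006,-0.043],"delta_rot": [0.011,0,0]},{"offset": [0,0.0125,-0.086],"delta_rot": [0.022,0,0]},{"offset": [0,0.017,-0.134],"delta_rot": [0.038,0,0]},{"offset": [0,0.0225,-0.182],"delta_rot": [0.055,0,0]},{"offset": [0,0.029,-0.235],"delta_rot": [0.077,0,0]},{"offset": [0,0.035,-0.289],"delta_rot": [0.0995,0.002,0]},{"offset": [0,0.035,-0.289],"delta_rot": [0.0995,0.002,0]}])

```text
clock: 8.92
position: [0.5926, 0.0813, 0.1255]
ee_rot: [0.074, 0.997, 0.0, 0.001]
ft_force: [0.4, 0.8, -0.4]
grip_width: 0.105
```

>>> move_arm(steps=[{"offset": [-0.02,-0.157,0.074],"delta_rot": [0,0,0]},{"offset": [-0.037,-0.315,0.147],"delta_rot": [0,0,0]},{"offset": [-0.056,-0.47,0.22],"delta_rot": [0,0,0]},{"offset": [-0.075,-0.63,0.294],"delta_rot": [0,0,0]},{"offset": [-0.094,-0.787,0.368],"delta_rot": [0,0,0]},{"offset": [-0.112,-0.945,0.44],"delta_rot": [0,0,0]},{"offset": [-0.112,-0.945,0.44],"delta_rot": [0,0,0]},{"offset": [-0.112,-0.945,0.44],"delta_rot": [0,0,0]}])

```text
clock: 9.58
position: [0.5861, -0.0658, 0.0558]
ee_rot: [0.078, 0.997, 0.001, -0.001]
ft_force: [-0.4, 1.8, 0.0]
grip_width: 0.105
```

Run:
```python
from lidov import *
lidov('c1',rs=(200,130,140,120),rt=(190,130,140,120));s=manip.get_obs();print(s['ft_force'],s['grip_width'],s['joint_pos'])
g=np.load('grip.npz');f=cur()
yaw=q[3];R2=R.from_euler('z',yaw).as_matrix()
for z in(.04,.02,.008,.003):move(R2@g['Rel'],np.array([.593,-.073,z])+R2@g['rp'],f)
```

```text
lid origin [ 0.5943 -0.0265  0.0623] in dish [-0.1353 -0.0176  0.0775] far in dish [-0.1417 -0.0178  0.0397] tilt rel dish 30.028641964497982
[ 0.5682  0.1545 -0.4697] 0.10298317554353827 [ 0.3995  0.4257 -0.4531  1.7035  0.2057  1.0605  1.2997]
offset [-0.0359, -0.3274, 0.1549] rot [0.0004, 0.001, 0.0008] rows>=1.3
offset [-0.036, -0.3277, 0.2883] rot [0.0004, 0.001, 0.0008] rows>=1.6
offset [-0.0361, -0.3279, 0.3683] rot [0.0004, 0.001, 0.0008] rows>=1.8
offset [-0.0361, -0.328, 0.4016] rot [0.0004, 0.001, 0.0008] rows>=1.9
```

View pics/c1.png

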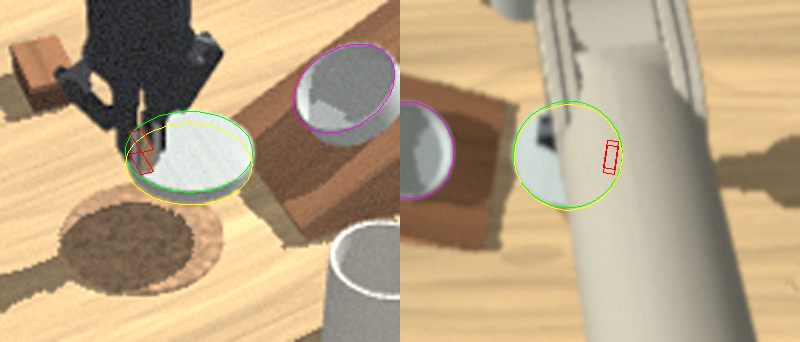

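>>> move_arm(steps=[{"offset": [-0.018,-0.165,0.075],"delta_rot": [0,0,0]},{"offset": [-0.036,-0.328,0.15],"delta_rot": [0,0,0]},{"offset": [-0.036,-0.328,0.2],"delta_rot": [0,0,0]},{"offset": [-0.036,-0.328,0.25],"delta_rot": [0,0.001,0]},{"offset": [-0.036,-0.328,0.29],"delta_rot": [0,0.001,0]},{"offset": [-0.036,-0.328,0.32],"delta_rot": [0,0.001,0]},{"offset": [-0.036,-0.328,0.35],"delta_rot": [0,0.001,0]},{"offset": [-0.036,-0.328,0.365],"delta_rot": [0,0.001,0]},{"offset": [-0.036,-0.328,0.375],"delta_rot": [0,0.001,0]},{"offset": [-0.036,-0.328,0.385],"delta_rot": [0,0.001,0]},{"offset": [-0.036,-0.328,0.385],"delta_rot": [0,0.001,0]}])

```text
clock: 10.6
position: [0.5844, -0.1133, -0.0015]
ee_rot: [0.076, 0.997, 0.001, -0.001]
ft_force: [0.3, -0.4, -1.0]
grip_width: 0.102
```

Run:
```python
from lidov import *
lidov('c2',rs=(200,150,120,100),rt=(210,130,120,100));s=manip.get_obs();print(s['ft_force'],s['torque'],s['grip_width'])
```

```text
lid origin [ 0.5926 -0.0739  0.005 ] in dish [-0.2047 -0.0235  0.0514] far in dish [-0.2111 -0.0234  0.0137] tilt rel dish 30.008301793560076
[ 0.4413 -0.0066 -1.0859] [-0.0405 -0.0407 -0.0278] 0.10135075893214698
```

View pics/c2.png

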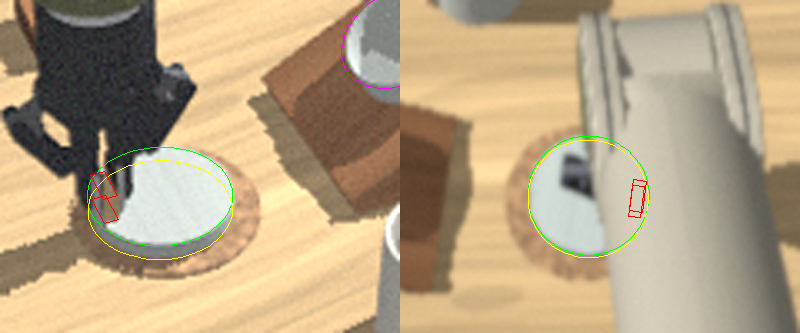

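>>> move_arm(steps=[{"offset": [0,0,0.007],"delta_rot": [0,0,0]},{"offset": [0,0,0.014],"delta_rot": [0,0,0]},{"offset": [0,0,0.014],"delta_rot": [0,0,0]}])

```text
clock: 10.95
position: [0.5843, -0.1134, -0.0037]
ee_rot: [0.076, 0.997, 0.001, -0.001]
ft_force: [-0.1, 0.0, -0.5]
grip_width: 0.105
```

>>> move_arm(steps=[{"offset": [0,0,0.007],"delta_rot": [0,0,0]},{"offset": [0,0,0.007],"delta_rot": [0,0,0]}])

```text
clock: 11.12
position: [0.5843, -0.1134, -0.0047]
ee_rot: [0.076, 0.997, 0.001, -0.001]
ft_force: [-0.8, -0.2, -1.3]
grip_width: 0.103
```

>>> move_arm(steps=[{"offset": [0,0,0.007],"delta_rot": [0,0,0]},{"offset": [0,0,0.007],"delta_rot": [0,0,0]}])

```text
clock: 11.28
position: [0.5845, -0.1134, -0.0057]
ee_rot: [0.076, 0.997, 0.001, -0.001]
ft_force: [0.7, 0.5, 0.2]
grip_width: 0.104
```

>>> move_arm(steps=[{"offset": [0,0,0.007],"delta_rot": [0,0,0]},{"offset": [0,0,0.007],"delta_rot": [0,0,0]}])

```text
clock: 11.45
position: [0.5845, -0.1134, -0.0059]
ee_rot: [0.076, 0.997, 0.001, -0.001]
ft_force: [-4.9, 0.0, 9.1]
grip_width: 0.104
```

Run:
```python
from lidov import *
lidov('c3',rs=(210,160,60,50),rt=(220,140,60,50));s=manip.get_obs();print(s['ft_force'],s['torque'],s['grip_width'])
```

```text
lid origin [ 0.5927 -0.074   0.0006] in dish [-0.207  -0.0236  0.0476] far in dish [-0.2134 -0.0236  0.0099] tilt rel dish 30.024505831538608
[-4.0179  0.5325  7.3429] [0.0789 0.7285 0.0221] 0.10492033234929521
```

View pics/c3.png

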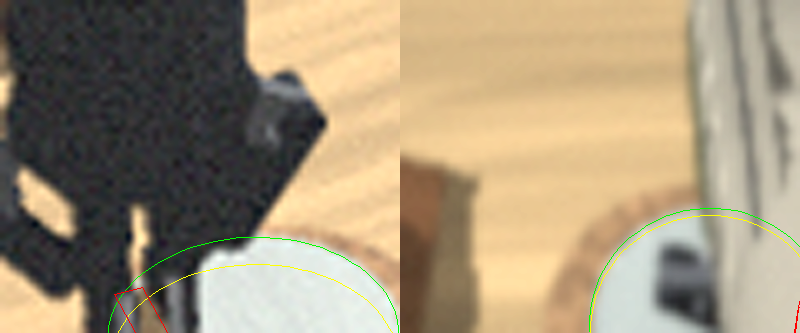

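>>> move_arm(steps=[{"offset": [0,0,-0.004],"delta_rot": [0,0,0]},{"offset": [0,0,-0.004],"delta_rot": [0,0,0]}])

```text
clock: 11.72
position: [0.5846, -0.1134, -0.0058]
ee_rot: [0.076, 0.997, 0.001, -0.001]
ft_force: [-1.3, -0.5, 3.1]
grip_width: 0.104
```

Run:
```python
from plan import *
s=manip.get_obs();print(s['ft_force'],s['torque']);Rc,pc=cur();np.savez('rel.npz',Rc=Rc,pc=pc);print(pc)
```

```text
[-1.3244 -0.4812  3.1012] [ 0.0426  0.1484 -0.0287]
[ 0.5846 -0.1134 -0.0058]
```

>>> move_arm(steps=[{"offset": [0,0,0],"delta_rot": [0,0,0]},{"offset": [0,0,0],"delta_rot": [0,0,0]},{"offset": [0,0,0],"delta_rot": [0,0,0]},{"offset": [0,0,0],"delta_rot": [0,0,0]}], hand=-0.4)

```text
clock: 12.05
position: [0.5844, -0.1133, -0.0062]
ee_rot: [0.076, 0.997, 0.001, -0.001]
ft_force: [0.1, 0.4, 0.2]
grip_width: 0.3
```

>>> move_arm(steps=[{"offset": [0,0,-0.06],"delta_rot": [0,0,0]},{"offset": [0,0,-0.15],"delta_rot": [0,0,0]},{"offset": [0,0,-0.35],"delta_rot": [0,0,0]},{"offset": [0,0,-0.6],"delta_rot": [0,0,0]},{"offset": [0,0,-0.6],"delta_rot": [0,0,0]}])

```text
clock: 12.47
position: [0.5889, -0.1138, 0.0926]
ee_rot: [0.076, 0.997, 0.0, 0.004]
ft_force: [1.9, 0.1, 2.1]
grip_width: 0.301
```

Run:
```python
from chain import *
print(proj('scene',np.array([.608,-.296,.016])),manip.get_obs()['grip_width'])
from lidov import *
lidov('c4',rs=(200,150,120,100),rt=(210,130,120,100))
# reel approach: tool y along dish y or -dish y
for s in(1,-1):
    Y=s*A[:,1];Z=np.array([0,0,-1.]);Rr=np.c_[np.cross(Y,Z),Y,Z];print(s,Y);chain(Rr,np.array([.608,-.296,.085]),2)
print(manip.get_obs()['joint_pos'])
```

```text
[[159.8873 249.9057]] 0.30065608806072486
lid origin [ 0.597  -0.0744  0.0991] in dish [-0.1575 -0.0279  0.1328] far in dish [-0.1639 -0.0279  0.095 ] tilt rel dish 30.029946552210568
1 [-0.9872  0.1596  0.    ]
offset [-0.1638, -0.5894, 0.0064] rot [-0.0002, 0.0008, -0.4975] rows>=6.3
offset [0.2988, -0.5337, 0.0063] rot [-0.0002, 0.0008, -0.4975] rows>=6.3
-1 [ 0.9872 -0.1596 -0.    ]
offset [-0.1638, -0.5894, 0.0064] rot [0.0008, 0.0002, 0.5025] rows>=6.3
offset [-0.5337, -0.2988, 0.0069] rot [0.0008, 0.0002, 0.5025] rows>=6.3
[ 0.4721  0.4014 -0.4404  1.6628  0.1852  1.1171  1.3997]
```

View pics/c4.png

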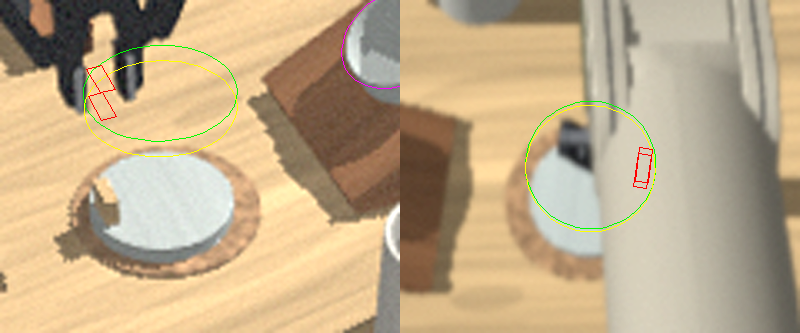

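Run:
```python
from chain import *
Rc,pc=cur()
for z in(.008,0,-.01,-.02,-.025,-.03,-.035):
    print(z,((proj('scene',[pc+Rc@np.array([-.011,s*.0128,z]) for s in(-1,1)])-[200,150]+.5)*400/120).round(0).tolist())
im=cv2.imread('pics/raw_scene_c4.png')[140:200,205:265];cv2.imwrite('pics/c4z.png',cv2.convertScaleAbs(cv2.resize(im,(600,600),interpolation=cv2.INTER_CUBIC),alpha=1.8))
for z in(.008,-.01,-.02,-.03):
    print(z,((proj('scene',[pc+Rc@np.array([-.011,s*.0128,z]) for s in(-1,1)])-[205,140]+.5)*10).round(0).tolist())
```

```text
0.008 [[88.0, 157.0], [125.0, 147.0]]
0 [[88.0, 148.0], [125.0, 138.0]]
-0.01 [[87.0, 136.0], [124.0, 126.0]]
-0.02 [[86.0, 124.0], [124.0, 114.0]]
-0.025 [[86.0, 118.0], [124.0, 108.0]]
-0.03 [[86.0, 112.0], [123.0, 102.0]]
-0.035 [[85.0, 106.0], [123.0, 96.0]]
0.008 [[215.0, 571.0], [326.0, 541.0]]
-0.01 [[211.0, 507.0], [323.0, 478.0]]
-0.02 [[209.0, 471.0], [322.0, 442.0]]
-0.03 [[207.0, 435.0], [320.0, 406.0]]
```

View pics/c4z.png

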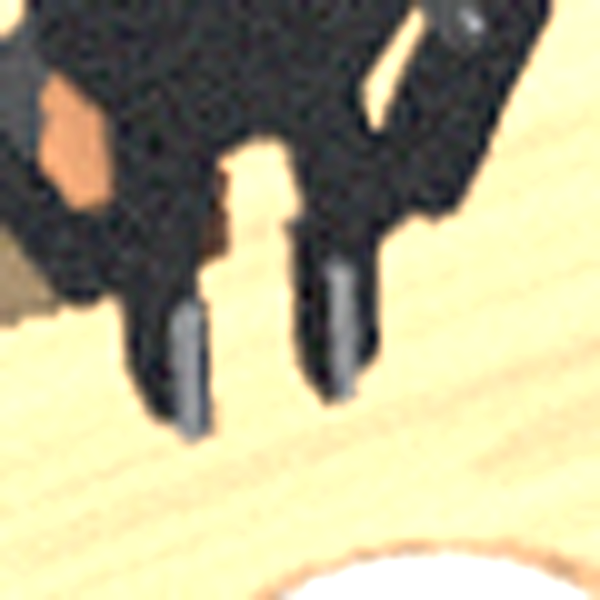

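Run:
```python
from chain import *
Y=-A[:,1];Z=np.array([0,0,-1.]);Rr=np.c_[np.cross(Y,Z),Y,Z];chain(Rr,np.array([.608,-.296,.05]),2)
```

```text
offset [-0.1635, -0.5895, 0.1231] rot [0.0008, 0.0002, 0.5025] rows>=6.3
offset [-0.5336, -0.2989, 0.1236] rot [0.0008, 0.0002, 0.5025] rows>=6.3
```

>>> move_arm(steps=[{"offset": [-0.163,-0.59,0.123],"delta_rot": [0,0,0.5025]},{"offset": [-0.163,-0.59,0.123],"delta_rot": [0,0,0.5025]},{"offset": [-0.163,-0.59,0.123],"delta_rot": [0,0,0.5025]},{"offset": [-0.163,-0.59,0.123],"delta_rot": [0,0,0.5025]},{"offset": [-0.163,-0.59,0.123],"delta_rot": [0,0,0.5025]},{"offset": [-0.163,-0.59,0.123],"delta_rot": [0,0,0.5025]},{"offset": [-0.163,-0.59,0.123],"delta_rot": [0,0,0.5025]}], hand=0.06)

```text
clock: 13.15
position: [0.5947, -0.2045, 0.0646]
ee_rot: [0.457, 0.889, 0.0, -0.002]
ft_force: [-0.9, -0.8, -0.1]
grip_width: 0.531
```

>>> move_arm(steps=[{"offset": [-0.534,-0.299,0.124],"delta_rot": [0,0,0.5025]},{"offset": [-0.534,-0.299,0.124],"delta_rot": [0,0,0.5025]},{"offset": [-0.534,-0.299,0.124],"delta_rot": [0,0,0.5025]},{"offset": [-0.534,-0.299,0.124],"delta_rot": [0,0,0.5025]},{"offset": [-0.534,-0.299,0.124],"delta_rot": [0,0,0.5025]},{"offset": [-0.534,-0.299,0.124],"delta_rot": [0,0,0.5025]},{"offset": [-0.534,-0.299,0.124],"delta_rot": [0,0,0.5025]},{"offset": [-0.534,-0.299,0.124],"delta_rot": [0,0,0.5025]}])

```text
clock: 13.82
position: [0.6057, -0.2954, 0.0457]
ee_rot: [0.762, 0.648, -0.001, -0.002]
ft_force: [-0.3, -0.0, -0.0]
grip_width: 0.529
```

Run:
```python
from ov import *
s=manip.get_obs();print(s['position'],s['joint_pos'],s['grip_width'])
ov('d1',w=.045,rs=(130,190),rt=(320,140),zs=((-.032,(0,0,255)),(-.07,(255,0,0))))
Y=-A[:,1];Z=np.array([0,0,-1.]);Rr=np.c_[np.cross(Y,Z),Y,Z];chain(Rr,np.array([.608,-.296,-.01]),1);chain(Rr,np.array([.608,-.296,-.025]),1)
```

```text
[ 0.6057 -0.2954  0.0457] [ 0.4371  0.5641 -0.0699  1.4837  0.0408  1.0999  0.1976] 0.5289411593214742
offset [-0.001, 0.0164, 0.3731] rot [-0.0025, -0.0012, 0.0015] rows>=1.3
offset [-0.0012, 0.0167, 0.4731] rot [-0.0025, -0.0012, 0.0015] rows>=1.7
```

View pics/d1.png

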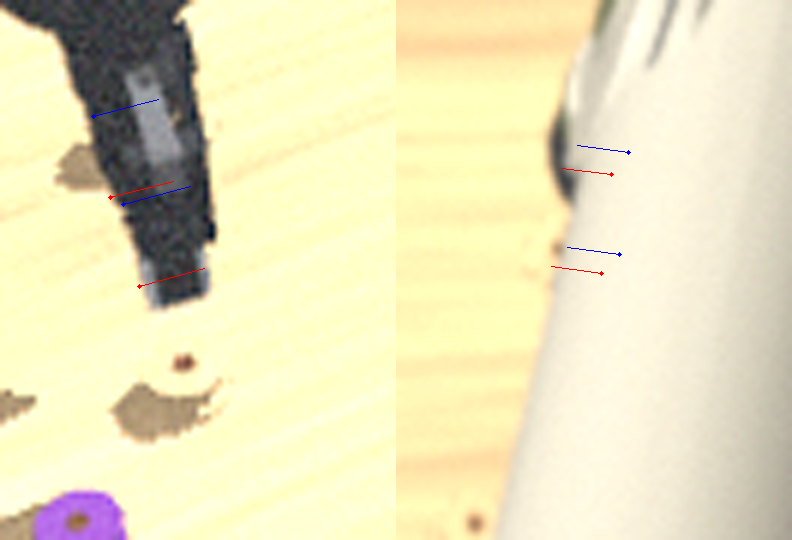

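>>> move_arm(steps=[{"offset": [0,0.016,0.12],"delta_rot": [-0.0025,0,0]},{"offset": [0,0.016,0.24],"delta_rot": [-0.0025,0,0]},{"offset": [0,0.016,0.32],"delta_rot": [-0.0025,0,0]},{"offset": [0,0.016,0.37],"delta_rot": [-0.0025,0,0]},{"offset": [0,0.016,0.37],"delta_rot": [-0.0025,0,0]}])

```text
clock: 14.33
position: [0.6071, -0.2956, -0.0111]
ee_rot: [0.761, 0.649, 0.0, -0.002]
ft_force: [-1.1, 0.5, -0.8]
grip_width: 0.531
```

Run:
```python
from ov import *
s=manip.get_obs();print(s['position'],s['ft_force'],s['grip_width'])
ov('d2',w=.045,rs=(130,190),rt=(320,140),zs=((-.032,(0,0,255)),(-.07,(255,0,0))))
```

```text
[ 0.6071 -0.2956 -0.0111] [-1.1109  0.5211 -0.783 ] 0.5313754800514433
```

View pics/d2.png

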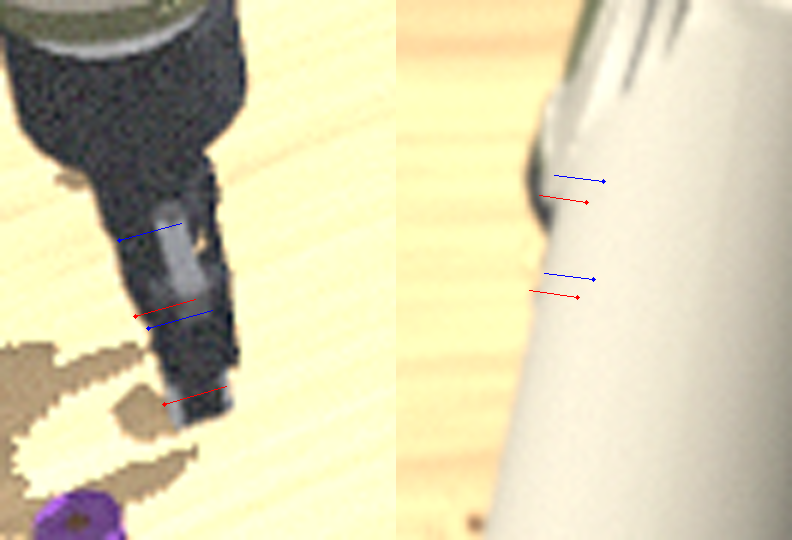

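>>> move_arm(steps=[{"offset": [0,0.004,0.04],"delta_rot": [0,0,0]},{"offset": [0,0.004,0.07],"delta_rot": [0,0,0]},{"offset": [0,0.004,0.09],"delta_rot": [0,0,0]},{"offset": [0,0.004,0.09],"delta_rot": [0,0,0]}])

```text
clock: 14.77
position: [0.6086, -0.296, -0.0233]
ee_rot: [0.761, 0.648, 0.001, -0.001]
ft_force: [0.6, -0.5, -0.1]
grip_width: 0.527
```

Run:
```python
from ov import *
s=manip.get_obs();print(s['position'],s['ft_force'],s['grip_width'])
ov('d3',w=.045,rs=(130,190),rt=(320,140),zs=((-.032,(0,0,255)),))
```

```text
[ 0.6086 -0.296  -0.0233] [ 0.6249 -0.4541 -0.1383] 0.5267838894333478
```

View pics/d3.png

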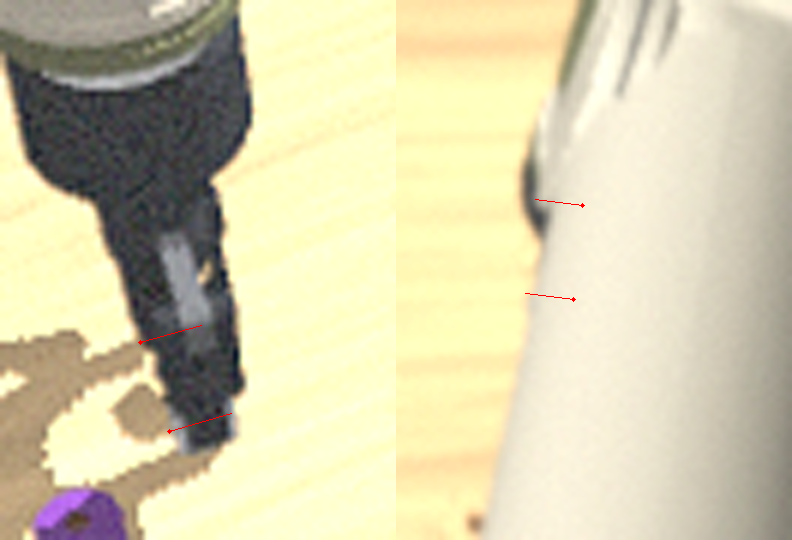

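>>> move_arm(steps=[{"offset": [0,0,0.01],"delta_rot": [0,0,0]},{"offset": [0,0,0.01],"delta_rot": [0,0,0]},{"offset": [0,0,0.01],"delta_rot": [0,0,0]},{"offset": [0,0,0.01],"delta_rot": [0,0,0]},{"offset": [0,0,0.01],"delta_rot": [0,0,0]}], hand=-1, squeeze=30)

```text
clock: 15.28
position: [0.6097, -0.2965, -0.0232]
ee_rot: [0.761, 0.648, 0.001, 0.001]
ft_force: [-0.8, -0.2, 5.0]
grip_width: 0.336
```

>>> move_arm(steps=[{"offset": [0,0,-0.1],"delta_rot": [0,0,0]},{"offset": [0,0,-0.3],"delta_rot": [0,0,0]},{"offset": [0,0,-0.55],"delta_rot": [0,0,0]},{"offset": [0,0,-0.8],"delta_rot": [0,0,0]},{"offset": [0,0,-0.8],"delta_rot": [0,0,0]}], squeeze=35)

```text
clock: 15.7
position: [0.6127, -0.2981, 0.1057]
ee_rot: [0.761, 0.648, 0.004, 0.005]
ft_force: [1.3, -0.2, 0.7]
grip_width: 0.333
```

```bash
cat >> plan.py <<'E'
def reel_tcp(c,h):
    Y=-A[:,1];Z=-A[:,2];return np.c_[np.cross(Y,Z),Y,Z],o+A@np.array([-c,0,.004+.0024-.0232+h])
E
python3 - <<'E'
from chain import *
from look import look
s=manip.get_obs();print(s['position'],s['grip_width'],s['ft_force'])
look('e1',rs=(120,170,120,100),rt=(300,140,120,100))
Rt,pt=reel_tcp(.008,.06);print(pt)
chain(Rt,pt,4)
E
```

```text
[ 0.6127 -0.2981  0.1057] 0.3332538458276725 [ 1.3111 -0.181   0.7282]
[0.5972 0.1021 0.0963]
offset [0.6529, -0.1269, 0.0041] rot [0.0008, 0.0832, 0.0002] rows>=2.4
offset [0.6468, -0.1271, 0.0893] rot [0.0008, 0.0832, 0.0002] rows>=2.4
offset [0.6296, -0.1272, 0.173] rot [0.0008, 0.0832, 0.0002] rows>=2.4
offset [0.6016, -0.1271, 0.2538] rot [0.0008, 0.0832, 0.0002] rows>=2.4
```

View pics/e1.png

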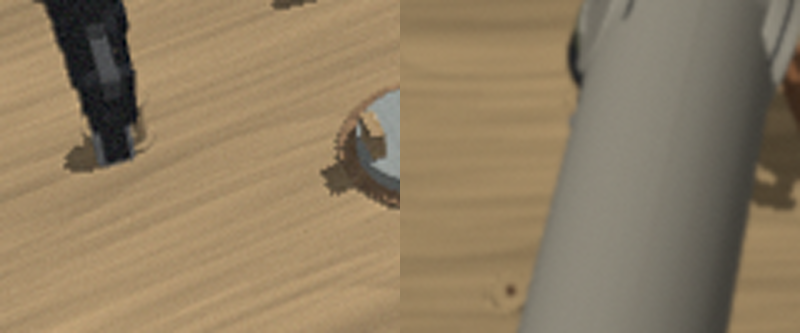

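>>> move_arm(steps=[{"offset": [0.33,-0.063,0],"delta_rot": [0,0.04,0]},{"offset": [0.653,-0.127,0.004],"delta_rot": [0,0.083,0]},{"offset": [0.653,-0.127,0.004],"delta_rot": [0,0.083,0]},{"offset": [0.653,-0.127,0.004],"delta_rot": [0,0.083,0]}])

```text
clock: 16.13
position: [0.6053, -0.1919, 0.0946]
ee_rot: [0.758, 0.649, 0.05, -0.044]
ft_force: [0.1, 0.8, 0.1]
grip_width: 0.328
```

>>> move_arm(steps=[{"offset": [0.33,-0.063,0.04],"delta_rot": [0,0.04,0]},{"offset": [0.647,-0.127,0.089],"delta_rot": [0,0.083,0]},{"offset": [0.647,-0.127,0.089],"delta_rot": [0,0.083,0]},{"offset": [0.647,-0.127,0.089],"delta_rot": [0,0.083,0]}])

```text
clock: 16.47
position: [0.6019, -0.0932, 0.0944]
ee_rot: [0.753, 0.644, 0.099, -0.085]
ft_force: [-0.6, 0.5, 0.3]
grip_width: 0.329
```

Run:
```python
from chain import *
s=manip.get_obs();print(s['position'],s['grip_width'],s['joint_pos'])
Rt,pt=reel_tcp(.008,.06);print(pt)
chain(Rt,pt,2)
```

```text
[ 0.6019 -0.0932  0.0944] 0.3291537618998872 [ 0.4005  0.4187 -0.2098  1.6227 -0.196   1.1303  0.1376]
[0.5972 0.1021 0.0963]
offset [0.6204, -0.1164, 0.16] rot [-0.0007, 0.0832, 0.0012] rows>=2.3
offset [0.594, -0.1178, 0.2393] rot [-0.0007, 0.0832, 0.0012] rows>=2.3
```

>>> move_arm(steps=[{"offset": [0.31,-0.058,0.08],"delta_rot": [0,0.04,0]},{"offset": [0.62,-0.116,0.16],"delta_rot": [0,0.083,0.001]},{"offset": [0.62,-0.116,0.16],"delta_rot": [0,0.083,0.001]},{"offset": [0.62,-0.116,0.16],"delta_rot": [0,0.083,0.001]}])

```text
clock: 16.8
position: [0.6, 0.0034, 0.0954]
ee_rot: [0.746, 0.637, 0.148, -0.127]
ft_force: [-0.1, 0.4, -0.7]
grip_width: 0.325
```

>>> move_arm(steps=[{"offset": [0.3,-0.058,0.12],"delta_rot": [0,0.04,0]},{"offset": [0.594,-0.118,0.239],"delta_rot": [0,0.083,0.001]},{"offset": [0.594,-0.118,0.239],"delta_rot": [0,0.083,0.001]},{"offset": [0.594,-0.118,0.239],"delta_rot": [0,0.083,0.001]},{"offset": [0.594,-0.118,0.239],"delta_rot": [0,0.083,0.001]}])

```text
clock: 17.22
position: [0.599, 0.0971, 0.0967]
ee_rot: [0.736, 0.626, 0.196, -0.166]
ft_force: [0.1, -0.7, 0.2]
grip_width: 0.331
```

```bash
cat > reelov.py <<'E'
from chain import *
from workcell import camera
def reelov(tag,rs=(285,105,80,66),rt=(155,135,80,66)):
    Rc,pc=cur();b=pc+Rc@np.array([0,0,-.0232]);Rr=np.c_[Rc[:,1],Rc[:,0],-Rc[:,2]];ims=[]
    print('reel base in dish',A.T@(b-o),'cmp floor .0064','tilt',np.degrees(np.arccos(min(1,-A[:,2]@Rc[:,2]))))
    for n,(x,y,w,h) in(('scene',rs),('top',rt)):
        im=camera(n)[:,:,::-1];cv2.imwrite(f'pics/raw_{n}_{tag}.png',im);k=400/w;cr=cv2.convertScaleAbs(cv2.resize(im[y:y+h,x:x+w],(400,int(h*k)),interpolation=cv2.INTER_CUBIC),alpha=1.4,beta=5)
        def dr(P,AA,oo,c):
            p=((proj(n,np.array(P)@AA.T+oo)-[x,y]+.5)*k).astype(np.int32);cv2.polylines(cr,[p],True,c,1)
        dr(circ(.015,0),Rr,b,(0,255,255));dr(circ(.015,.016),Rr,b,(0,255,0));dr(circ(.0445,.024),A,o,(255,0,255));dr(circ(.042,.004),A,o,(255,0,0))
        ims.append(cr)
    cv2.imwrite(f'pics/{tag}.png',np.hstack(ims))
E
python3 - <<'E'
from reelov import *
reelov('f1');s=manip.get_obs();print(s['position'],s['grip_width'],s['ft_force'])
Rt,pt=reel_tcp(.008,.02);chain(Rt,pt,1);Rt,pt=reel_tcp(.008,.006);chain(Rt,pt,1)
E
```

```text
reel base in dish [-0.0117 -0.0025  0.0691] cmp floor .0064 tilt 0.22165221318673928
[0.5994 0.096  0.0969] 0.33112891693659346 [ 0.353   0.1504 -0.7364]
offset [0.0315, -0.0216, 0.2888] rot [0.0019, 0.0019, -0.0021] rows>=1.0
offset [0.0318, -0.0219, 0.3822] rot [0.0019, 0.0019, -0.0021] rows>=1.4
```

View pics/f1.png

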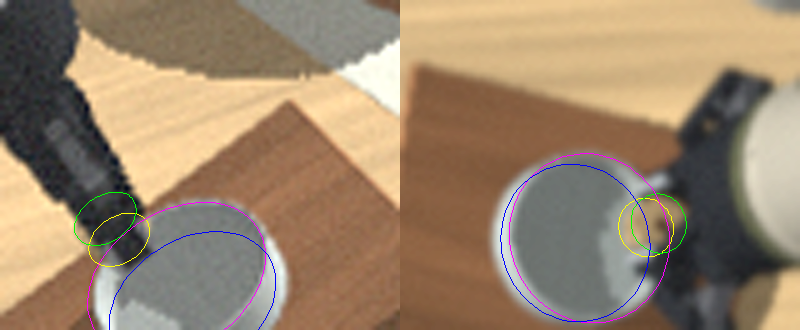

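>>> move_arm(steps=[{"offset": [0.015,-0.01,0.1],"delta_rot": [0.002,0.002,-0.002]},{"offset": [0.031,-0.022,0.2],"delta_rot": [0.002,0.002,-0.002]},{"offset": [0.031,-0.022,0.29],"delta_rot": [0.002,0.002,-0.002]},{"offset": [0.031,-0.022,0.29],"delta_rot": [0.002,0.002,-0.002]},{"offset": [0.031,-0.022,0.29],"delta_rot": [0.002,0.002,-0.002]}])

```text
clock: 17.73
position: [0.5996, 0.123, 0.0613]
ee_rot: [0.735, 0.626, 0.197, -0.169]
ft_force: [-1.1, -0.8, 0.3]
grip_width: 0.329
```

Run:
```python
from reelov import *
reelov('f2');s=manip.get_obs();print(s['position'],s['grip_width'],s['ft_force'])
for h in(.006,.003,0): Rt,pt=reel_tcp(.008,h);chain(Rt,pt,1)
```

```text
reel base in dish [-0.0073  0.0009  0.0256] cmp floor .0064 tilt 0.14931268949391294
[0.6004 0.1227 0.0622] 0.3293038425800056 [0.2516 0.1907 0.0178]
offset [-0.0074, 0.0013, 0.0939] rot [-0.0001, -0.0012, -0.0001] rows>=0.3
offset [-0.0074, 0.0013, 0.1139] rot [-0.0001, -0.0012, -0.0001] rows>=0.4
offset [-0.0074, 0.0013, 0.1339] rot [-0.0001, -0.0012, -0.0001] rows>=0.5
```

View pics/f2.png

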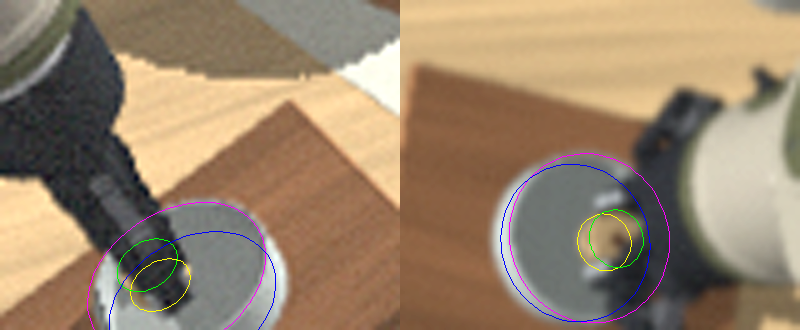

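>>> move_arm(steps=[{"offset": [-0.007,0,0.03],"delta_rot": [0,0,0]},{"offset": [-0.007,0,0.06],"delta_rot": [0,0,0]},{"offset": [-0.007,0,0.085],"delta_rot": [0,0,0]},{"offset": [-0.007,0,0.1],"delta_rot": [0,0,0]},{"offset": [-0.007,0,0.1],"delta_rot": [0,0,0]}])

```text
clock: 18.25
position: [0.6001, 0.1313, 0.0475]
ee_rot: [0.735, 0.626, 0.197, -0.17]
ft_force: [0.1, -0.6, -0.8]
grip_width: 0.329
```

>>> move_arm(steps=[{"offset": [0,0,0.006],"delta_rot": [0,0,0]},{"offset": [0,0,0.012],"delta_rot": [0,0,0]},{"offset": [0,0,0.012],"delta_rot": [0,0,0]}])

```text
clock: 18.5
position: [0.6007, 0.1318, 0.0465]
ee_rot: [0.735, 0.626, 0.198, -0.169]
ft_force: [1.1, 0.0, -0.6]
grip_width: 0.331
```

>>> move_arm(steps=[{"offset": [0,0,0.008],"delta_rot": [0,0,0]},{"offset": [0,0,0.008],"delta_rot": [0,0,0]}])

```text
clock: 18.67
position: [0.6008, 0.1324, 0.0454]
ee_rot: [0.735, 0.626, 0.198, -0.169]
ft_force: [-0.1, -0.3, -1.0]
grip_width: 0.331
```

>>> move_arm(steps=[{"offset": [0,0,0.008],"delta_rot": [0,0,0]},{"offset": [0,0,0.008],"delta_rot": [0,0,0]}])

```text
clock: 18.83
position: [0.601, 0.1327, 0.0448]
ee_rot: [0.735, 0.626, 0.198, -0.169]
ft_force: [-1.2, -2.2, 3.7]
grip_width: 0.329
```

Run:
```python
from reelov import *
reelov('f3');s=manip.get_obs();print(s['position'],s['grip_width'],s['ft_force'],s['torque'])
```

```text
reel base in dish [-0.0071  0.0011  0.0064] cmp floor .0064 tilt 0.1841428556716306
[0.601  0.1327 0.0447] 0.32552446254656425 [-2.4542 -2.7631  5.0666] [-0.46    0.5789  0.2905]
```

View pics/f3.png

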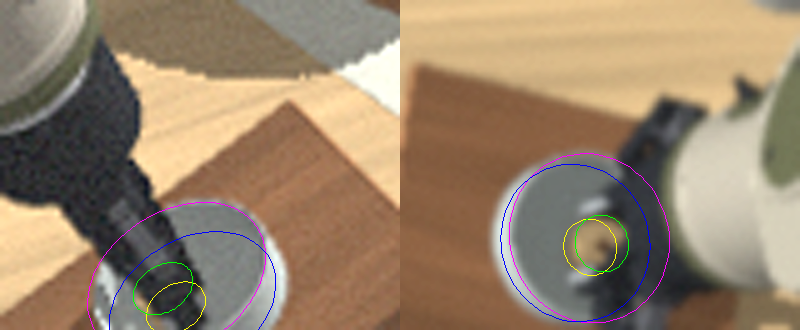

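>>> move_arm(steps=[{"offset": [0,0,-0.003],"delta_rot": [0,0,0]},{"offset": [0,0,-0.003],"delta_rot": [0,0,0]}], squeeze=20)

```text
clock: 19.1
position: [0.6009, 0.1327, 0.0448]
ee_rot: [0.735, 0.626, 0.198, -0.169]
ft_force: [-0.8, -1.2, 2.3]
grip_width: 0.33
```

>>> move_arm(steps=[{"offset": [0,0,0],"delta_rot": [0,0,0]},{"offset": [0,0,0],"delta_rot": [0,0,0]},{"offset": [0,0,0],"delta_rot": [0,0,0]}], hand=-0.2)

```text
clock: 19.35
position: [0.6008, 0.1328, 0.0447]
ee_rot: [0.735, 0.626, 0.197, -0.169]
ft_force: [-0.7, 0.4, 0.1]
grip_width: 0.401
```

Run:
```python
from reelov import *
reelov('f4');s=manip.get_obs();print(s['position'],s['grip_width'],s['ft_force'],s['torque'])
```

```text
reel base in dish [-0.0071  0.0014  0.0063] cmp floor .0064 tilt 0.20036329212571458
[0.6007 0.1328 0.0447] 0.3994100393192119 [-1.3643  0.2082  0.3696] [-0.5049  0.0349 -0.0014]
```

View pics/f4.png

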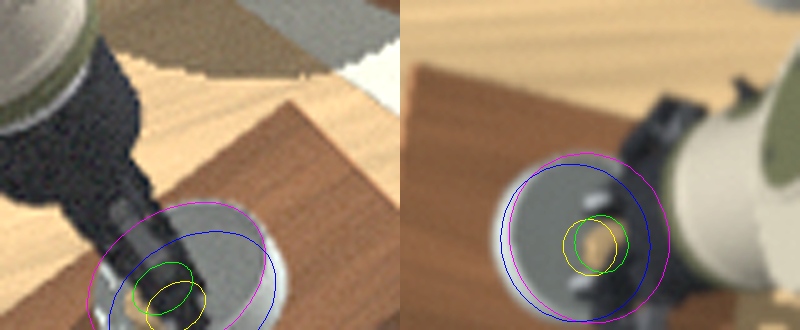

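>>> move_arm(steps=[{"offset": [0,0,-0.04],"delta_rot": [0,0,0]},{"offset": [0,0,-0.12],"delta_rot": [0,0,0]},{"offset": [0,0,-0.3],"delta_rot": [0,0,0]},{"offset": [0,0,-0.5],"delta_rot": [0,0,0]},{"offset": [0,0,-0.6],"delta_rot": [0,0,0]},{"offset": [0,0,-0.6],"delta_rot": [0,0,0]}])

```text
clock: 19.95
position: [0.5961, 0.0849, 0.1269]
ee_rot: [0.736, 0.626, 0.199, -0.166]
ft_force: [0.5, -0.3, -0.0]
grip_width: 0.401
```

Run:
```python
from reelov import *
reelov('f5',rs=(285,125,80,66));s=manip.get_obs();print(s['position'],s['ft_force'])
r=np.load('rel.npz');print(r['pc'])
# hover above lid tab (release pose + 60mm), current hover
chain(r['Rc'],r['pc']+[0,0,.06],2)
```

```text
reel base in dish [-0.0076 -0.0015  0.1015] cmp floor .0064 tilt 0.3163656687146529
[0.5942 0.0874 0.1235] [-0.4832  0.1661 -0.4007]
[ 0.5846 -0.1134 -0.0058]
offset [-0.692, 0.0746, -0.1345] rot [0.1321, -0.1298, -0.4895] rows>=6.6
offset [-0.5521, -0.4429, 0.0405] rot [0.1321, -0.1298, -0.4895] rows>=6.6
```

View pics/f5.png

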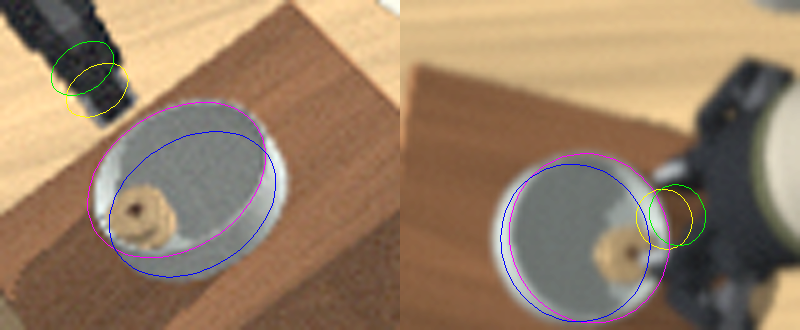

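>>> move_arm(steps=[{"offset": [-0.692,0.075,-0.134],"delta_rot": [0.132,-0.13,-0.49]},{"offset": [-0.692,0.075,-0.134],"delta_rot": [0.132,-0.13,-0.49]},{"offset": [-0.692,0.075,-0.134],"delta_rot": [0.132,-0.13,-0.49]},{"offset": [-0.692,0.075,-0.134],"delta_rot": [0.132,-0.13,-0.49]},{"offset": [-0.692,0.075,-0.134],"delta_rot": [0.132,-0.13,-0.49]},{"offset": [-0.692,0.075,-0.134],"delta_rot": [0.132,-0.13,-0.49]},{"offset": [-0.692,0.075,-0.134],"delta_rot": [0.132,-0.13,-0.49]},{"offset": [-0.692,0.075,-0.134],"delta_rot": [0.132,-0.13,-0.49]}], hand=-0.4)

```text
clock: 20.72
position: [0.5888, -0.0095, 0.0874]
ee_rot: [0.439, 0.887, 0.108, -0.094]
ft_force: [0.9, 0.3, 0.4]
grip_width: 0.3
```

Run:
```python
from chain import *
r=np.load('rel.npz');print(cur()[1])
chain(r['Rc'],r['pc']+[0,0,.06],1)
```

```text
[ 0.5888 -0.0095  0.0874]
offset [-0.5659, -0.4567, 0.0245] rot [0.1316, -0.1312, -0.484] rows>=6.5
```

>>> move_arm(steps=[{"offset": [-0.566,-0.457,0.0245],"delta_rot": [0.1316,-0.1312,-0.484]},{"offset": [-0.566,-0.457,0.0245],"delta_rot": [0.1316,-0.1312,-0.484]},{"offset": [-0.566,-0.457,0.0245],"delta_rot": [0.1316,-0.1312,-0.484]},{"offset": [-0.566,-0.457,0.0245],"delta_rot": [0.1316,-0.1312,-0.484]},{"offset": [-0.566,-0.457,0.0245],"delta_rot": [0.1316,-0.1312,-0.484]},{"offset": [-0.566,-0.457,0.0245],"delta_rot": [0.1316,-0.1312,-0.484]},{"offset": [-0.566,-0.457,0.0245],"delta_rot": [0.1316,-0.1312,-0.484]},{"offset": [-0.566,-0.457,0.0245],"delta_rot": [0.1316,-0.1312,-0.484]},{"offset": [-0.566,-0.457,0.0245],"delta_rot": [0.1316,-0.1312,-0.484]},{"offset": [-0.566,-0.457,0.0245],"delta_rot": [0.1316,-0.1312,-0.484]}])

```text
clock: 21.55
position: [0.5837, -0.1167, 0.0542]
ee_rot: [0.082, 0.997, 0.001, -0.002]
ft_force: [-0.8, -0.0, -0.1]
grip_width: 0.302
```

Run:
```python
from chain import *
r=np.load('rel.npz');print(cur()[1],r['pc'])
chain(r['Rc'],r['pc']+[0,0,.02],1);chain(r['Rc'],r['pc'],1)
```

```text
[ 0.5837 -0.1167  0.0542] [ 0.5846 -0.1134 -0.0058]
offset [-0.0028, 0.0222, 0.2672] rot [0.0001, -0.0007, -0.0074] rows>=1.0
offset [-0.0033, 0.022, 0.4005] rot [0.0001, -0.0007, -0.0074] rows>=1.4
```

>>> move_arm(steps=[{"offset": [-0.003,0.022,0.1],"delta_rot": [0,0,-0.0074]},{"offset": [-0.003,0.022,0.2],"delta_rot": [0,0,-0.0074]},{"offset": [-0.003,0.022,0.27],"delta_rot": [0,0,-0.0074]},{"offset": [-0.003,0.022,0.27],"delta_rot": [0,0,-0.0074]},{"offset": [-0.003,0.022,0.27],"delta_rot": [0,0,-0.0074]}])

```text
clock: 21.97
position: [0.5845, -0.1132, 0.0137]
ee_rot: [0.075, 0.997, 0.001, -0.002]
ft_force: [-1.0, -1.4, 0.3]
grip_width: 0.299
```

Run:
```python
from chain import *
from lidov import *
r=np.load('rel.npz');print(cur()[1],r['pc'],manip.get_obs()['ft_force'])
chain(r['Rc'],r['pc'],1)
lidov('g1',rs=(200,150,80,66),rt=(210,130,80,66))
```

```text
[ 0.5845 -0.1132  0.0137] [ 0.5846 -0.1134 -0.0058] [-0.9749 -1.4142  0.3028]
offset [-0.0007, -0.0012, 0.1299] rot [-0.0002, -0.0009, 0.0017] rows>=0.5
lid origin [ 0.5926 -0.0738  0.0202] in dish [-0.1971 -0.0235  0.0645] far in dish [-0.2035 -0.0233  0.0267] tilt rel dish 30.02706511598331
```

View pics/g1.png

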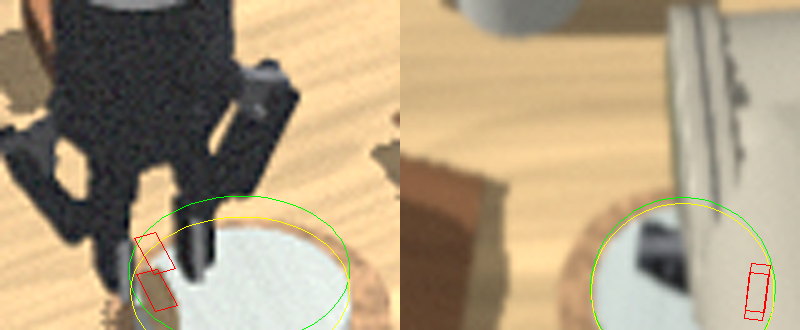

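Aligned over the tab. Lower to the release depth and grip.

>>> move_arm(steps=[{"offset": [0,0,0.06],"delta_rot": [0,0,0]},{"offset": [0,0,0.11],"delta_rot": [0,0,0]},{"offset": [0,0,0.128],"delta_rot": [0,0,0]},{"offset": [0,0,0.128],"delta_rot": [0,0,0]}])

```text
clock: 22.4
position: [0.5841, -0.1128, -0.0062]
ee_rot: [0.074, 0.997, 0.001, -0.002]
ft_force: [-0.5, 0.4, 0.9]
grip_width: 0.3
```

>>> move_arm(steps=[{"offset": [0,0,0],"delta_rot": [0,0,0]},{"offset": [0,0,0],"delta_rot": [0,0,0]},{"offset": [0,0,0],"delta_rot": [0,0,0]},{"offset": [0,0,0],"delta_rot": [0,0,0]}], hand=-1, squeeze=50)

```text
clock: 22.73
position: [0.585, -0.113, -0.0048]
ee_rot: [0.074, 0.997, 0.001, -0.001]
ft_force: [1.3, 0.5, 0.4]
grip_width: 0.108
```

Run:
```python
from plan import *
s=manip.get_obs();r=np.load('rel.npz');g=np.load('grip.npz');Rc,pc=cur();print(pc,r['pc'],s['ft_force'],s['grip_width'])
# update grip: lid on mat at known pose: unchanged since release. lid pose at release from grip
Rl=r['Rc']@g['Rel'].T;pl=r['pc']-Rl@g['rp'];print('lid',pl)
Rel=Rl.T@Rc;rp=Rl.T@(pc-pl);print(rp,g['rp'],np.degrees(R.from_matrix(Rel.T@g['Rel']).as_rotvec()))
np.savez('grip2.npz',Rel=Rel,rp=rp)
f=(Rc,pc)
# lift straight 60mm then path to above dish level, lid level
R2,p2=lidpose(tip=30,off=(0,0,.03));print(p2)
up=pl+[0,0,.04]
f=move(Rl@Rel,up+Rl@rp,f)
for k in(.5,1.):
    f=move(R2@Rel,up+(p2-up)*k+R2@rp,f)
```

```text
[ 0.585  -0.113  -0.0048] [ 0.5846 -0.1134 -0.0058] [1.2748 0.5128 0.3763] 0.10840114485725742
lid [ 0.5927 -0.074   0.0007]
[-0.0397  0.0014 -0.0055] [-0.0402  0.0018 -0.0065] [-0.0421  0.0303  0.2451]
[0.5997 0.1171 0.1287]
offset [0.0006, 0.0003, -0.2667] rot [-0.0, -0.0, -0.0] rows>=1.0
offset [0.0717, 0.6337, -0.2927] rot [-0.0001, -0.0002, 0.0003] rows>=2.5
offset [0.0718, 0.6337, -0.2926] rot [0.0, 0.0, 0.0] rows>=2.5
```

>>> move_arm(steps=[{"offset": [0,0,-0.05],"delta_rot": [0,0,0]},{"offset": [0,0,-0.12],"delta_rot": [0,0,0]},{"offset": [0,0,-0.2],"delta_rot": [0,0,0]},{"offset": [0,0,-0.28],"delta_rot": [0,0,0]},{"offset": [0,0,-0.28],"delta_rot": [0,0,0]}])

```text
clock: 23.15
position: [0.5871, -0.1132, 0.0408]
ee_rot: [0.074, 0.997, 0.0, 0.001]
ft_force: [-0.1, -0.1, -0.9]
grip_width: 0.105
```

>>> move_arm(steps=[{"offset": [0.018,0.16,-0.075],"delta_rot": [0,0,0]},{"offset": [0.036,0.32,-0.15],"delta_rot": [0,0,0]},{"offset": [0.054,0.48,-0.22],"delta_rot": [0,0,0]},{"offset": [0.072,0.634,-0.293],"delta_rot": [0,0,0]},{"offset": [0.072,0.634,-0.293],"delta_rot": [0,0,0]}])

```text
clock: 23.57
position: [0.5898, -0.0109, 0.0839]
ee_rot: [0.071, 0.997, 0.002, 0.001]
ft_force: [-0.1, 1.3, -1.3]
grip_width: 0.102
```

```bash
sed -i "s/grip.npz/grip2.npz/" lidov.py
python3 - <<'E'
from lidov import *
lidov('h1',rs=(220,110,140,116),rt=(170,120,140,116));s=manip.get_obs();print(s['ft_force'],s['grip_width'],s['position'])
g=np.load('grip2.npz');f=cur();R2,p2=lidpose(tip=30,off=(0,0,.03));move(R2@g['Rel'],p2+R2@g['rp'],f)
E
```

```text
lid origin [0.5972 0.0281 0.0895] in dish [-0.0746 -0.0117  0.0739] far in dish [-0.0809 -0.0114  0.0363] tilt rel dish 29.819425959477226
[ 0.0199 -1.2038 -0.2911] 0.10701146309710712 [ 0.5888 -0.0163  0.0818]
offset [0.0709, 0.6262, -0.2755] rot [0.0, 0.0004, 0.0018] rows>=2.5
```

View pics/h1.png

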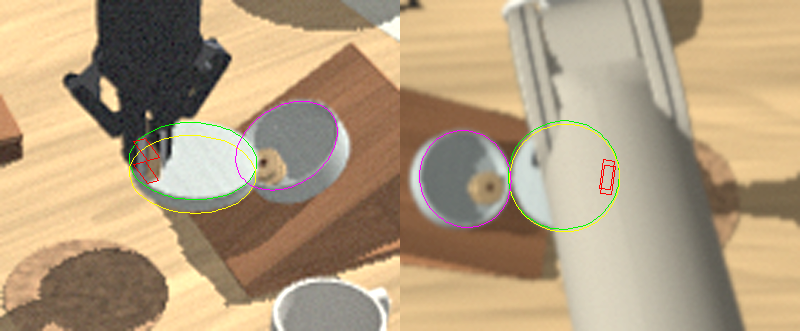

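>>> move_arm(steps=[{"offset": [0.018,0.16,-0.075],"delta_rot": [0,0,0]},{"offset": [0.036,0.32,-0.15],"delta_rot": [0,0,0]},{"offset": [0.054,0.48,-0.22],"delta_rot": [0,0,0]},{"offset": [0.071,0.626,-0.276],"delta_rot": [0,0,0.002]},{"offset": [0.071,0.626,-0.276],"delta_rot": [0,0,0.002]},{"offset": [0.071,0.626,-0.276],"delta_rot": [0,0,0.002]}])

```text
clock: 24.17
position: [0.592, 0.0771, 0.1226]
ee_rot: [0.075, 0.997, 0.001, -0.001]
ft_force: [-0.6, -0.7, -1.0]
grip_width: 0.106
```

Run:
```python
from plan import *
g=np.load('grip2.npz');f=cur();print(f[1])
for t,h in((20,.034),(10,.032),(0,.03)):
    R2,p2=lidpose(tip=t,off=A[:,2]*h) if t==0 else lidpose(tip=t,off=A[:,2]*h);
    move(R2@g['Rel'],p2+R2@g['rp'],f);print(p2)
```

```text
[0.592  0.0771 0.1226]
offset [0.0016, -0.092, 0.1] rot [-0.1112, -0.0014, -0.0012] rows>=1.4
[0.5971 0.101  0.1199]
offset [0.0009, -0.0531, 0.2078] rot [-0.2223, -0.0026, -0.0014] rows>=2.8
[0.5976 0.1041 0.1102]
offset [0.0002, 0.0021, 0.3085] rot [-0.3334, -0.0038, -0.0016] rows>=4.2
[0.5983 0.1085 0.101 ]
```

>>> move_arm(steps=[{"offset": [0,-0.046,0.05],"delta_rot": [-0.055,0,0]},{"offset": [0.0015,-0.092,0.1],"delta_rot": [-0.111,0,-0.001]},{"offset": [0.001,-0.075,0.15],"delta_rot": [-0.167,0,-0.001]},{"offset": [0.001,-0.053,0.208],"delta_rot": [-0.222,-0.003,-0.001]},{"offset": [0,-0.026,0.26],"delta_rot": [-0.278,-0.003,-0.001]},{"offset": [0,0.002,0.308],"delta_rot": [-0.3334,-0.004,-0.0016]},{"offset": [0,0.002,0.308],"delta_rot": [-0.3334,-0.004,-0.0016]},{"offset": [0,0.002,0.308],"delta_rot": [-0.3334,-0.004,-0.0016]},{"offset": [0,0.002,0.308],"delta_rot": [-0.3334,-0.004,-0.0016]}])

```text
clock: 24.92
position: [0.5919, 0.077, 0.0767]
ee_rot: [0.072, 0.963, 0.257, 0.022]
ft_force: [0.2, -0.3, -0.3]
grip_width: 0.105
```

Run:
```python
from lidov import *
lidov('h2',rs=(280,115,80,66),rt=(155,135,80,66));s=manip.get_obs();print(s['ft_force'],s['grip_width'],s['position'])
g=np.load('grip2.npz');f=cur()
for h in(.016,.012,.006,.002,.0,-.001):
    R2,p2=lidpose(off=A[:,2]*h);move(R2@g['Rel'],p2+R2@g['rp'],f)
```

```text
lid origin [0.5984 0.108  0.1012] in dish [-0.0003 -0.0002  0.0445] far in dish [-0.0003 -0.0002  0.0304] tilt rel dish 0.13821604324828246
[ 0.1752 -0.1622 -0.4979] 0.10400844608064994 [0.5922 0.0784 0.0775]
offset [0.0014, -0.0089, 0.0966] rot [-0.0011, 0.0006, 0.0011] rows>=0.3
offset [0.0014, -0.0088, 0.1233] rot [-0.0011, 0.0006, 0.0011] rows>=0.4
offset [0.0014, -0.0088, 0.1633] rot [-0.0011, 0.0006, 0.0011] rows>=0.6
offset [0.0013, -0.0088, 0.19] rot [-0.0011, 0.0006, 0.0011] rows>=0.7
offset [0.0013, -0.0088, 0.2033] rot [-0.0011, 0.0006, 0.0011] rows>=0.7
offset [0.0013, -0.0088, 0.21] rot [-0.0011, 0.0006, 0.0011] rows>=0.8
```

View pics/h2.png

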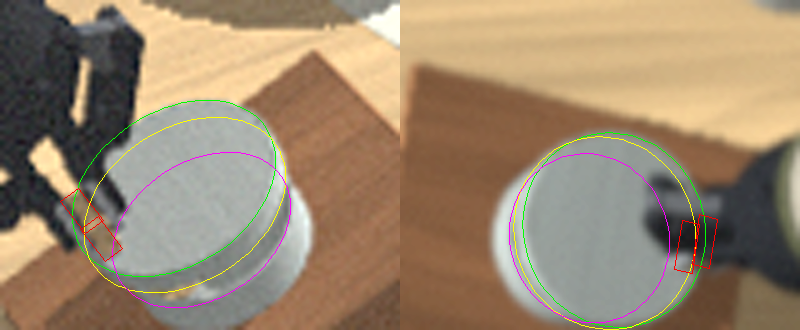

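>>> move_arm(steps=[{"offset": [0.001,-0.004,0.05],"delta_rot": [-0.001,0,0]},{"offset": [0.001,-0.005,0.09],"delta_rot": [-0.001,0,0]},{"offset": [0.001,-0.005,0.115],"delta_rot": [-0.001,0,0]},{"offset": [0.001,-0.005,0.115],"delta_rot": [-0.001,0,0]},{"offset": [0.001,-0.005,0.115],"delta_rot": [-0.001,0,0]}])

```text
clock: 25.43
position: [0.5926, 0.0858, 0.0608]
ee_rot: [0.072, 0.963, 0.259, 0.021]
ft_force: [0.3, 0.8, -0.9]
grip_width: 0.105
```

Run:
```python
from lidov import *
g=np.load('grip2.npz')
lidov('h3',rs=(280,115,80,66),rt=(155,135,80,66));s=manip.get_obs();print(s['ft_force'],s['torque'])
P=[]
from workcell import camera
for i in range(3):
    camera('top');Rc,pc=cur();Rl=Rc@g['Rel'].T;P.append(A.T@(pc-Rl@g['rp']-o)-[0,0,.014])
print(np.array(P))
```

```text
lid origin [0.599  0.1168 0.0855] in dish [-0.0006  0.0006  0.0265] far in dish [-0.0006  0.0005  0.0125] tilt rel dish 0.09634378152958596
[ 0.6577 -0.3878 -1.2812] [-0.7052  0.0718 -0.009 ]
[[-0.0009  0.      0.0131]
 [-0.0009  0.      0.0131]
 [-0.0009 -0.      0.0132]]
```

View pics/h3.png

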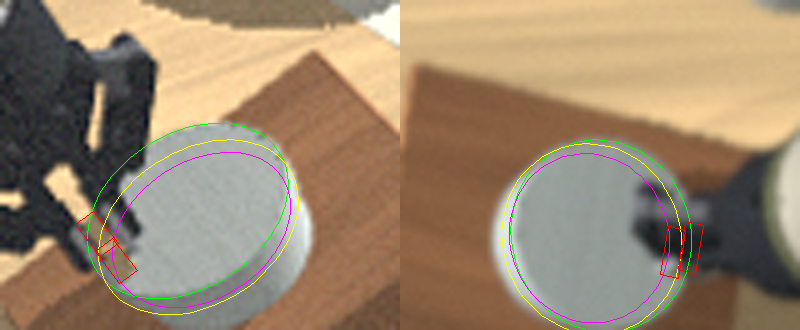

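>>> move_arm(steps=[{"offset": [0,0.006,0.01],"delta_rot": [0,0,0]},{"offset": [0,0.006,0.022],"delta_rot": [0,0,0]},{"offset": [0,0.006,0.034],"delta_rot": [0,0,0]},{"offset": [0,0.006,0.046],"delta_rot": [0,0,0]},{"offset": [0,0.006,0.046],"delta_rot": [0,0,0]}])

```text
clock: 26.1
position: [0.5933, 0.0898, 0.0552]
ee_rot: [0.072, 0.963, 0.259, 0.021]
ft_force: [0.1, 0.3, -0.6]
grip_width: 0.107
```

>>> move_arm(steps=[{"offset": [0,0,0.01],"delta_rot": [0,0,0]},{"offset": [0,0,0.02],"delta_rot": [0,0,0]},{"offset": [0,0,0.026],"delta_rot": [0,0,0]},{"offset": [0,0,0.026],"delta_rot": [0,0,0]}])

```text
clock: 26.43
position: [0.5937, 0.0916, 0.052]
ee_rot: [0.072, 0.963, 0.259, 0.021]
ft_force: [-0.1, -0.3, -0.8]
grip_width: 0.1
```

Run:
```python
from lidov import *
g=np.load('grip2.npz')
lidov('h4',rs=(280,115,80,66),rt=(155,135,80,66));s=manip.get_obs();print(s['ft_force'],s['torque'])
```

```text
lid origin [0.6002 0.1225 0.0766] in dish [0.0001 0.0004 0.0159] far in dish [0.0001 0.0003 0.002 ] tilt rel dish 0.0963408451835656
[ 0.5906 -0.1378 -0.5927] [-0.5987  0.1255  0.0225]
```

View pics/h4.png

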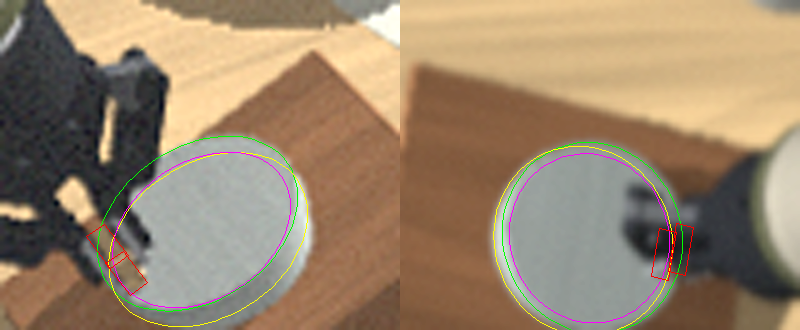

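No force and the skirt is over the rim, with about 2 mm left to go. Lowering in fine steps.

>>> move_arm(steps=[{"offset": [0,0,0.006],"delta_rot": [0,0,0]},{"offset": [0,0,0.009],"delta_rot": [0,0,0]},{"offset": [0,0,0.009],"delta_rot": [0,0,0]}])

```text
clock: 26.78
position: [0.5939, 0.0921, 0.051]
ee_rot: [0.072, 0.963, 0.259, 0.022]
ft_force: [0.7, 1.2, -1.0]
grip_width: 0.1
```

>>> move_arm(steps=[{"offset": [0,0,0.005],"delta_rot": [0,0,0]},{"offset": [0,0,0.005],"delta_rot": [0,0,0]}])

```text
clock: 26.95
position: [0.5941, 0.0923, 0.0505]
ee_rot: [0.072, 0.963, 0.259, 0.022]
ft_force: [0.1, -0.3, 0.2]
grip_width: 0.105
```

>>> move_arm(steps=[{"offset": [0,0,0.005],"delta_rot": [0,0,0]},{"offset": [0,0,0.005],"delta_rot": [0,0,0]}])

```text
clock: 27.12
position: [0.5942, 0.0924, 0.0503]
ee_rot: [0.072, 0.963, 0.259, 0.022]
ft_force: [-4.5, -4.0, 8.1]
grip_width: 0.1
```

Run:
```python
from lidov import *
lidov('h5',rs=(280,115,80,66),rt=(155,135,80,66));s=manip.get_obs();print(s['ft_force'],s['torque'])
```

```text
lid origin [0.6006 0.1234 0.075 ] in dish [0.    0.    0.014] far in dish [ 0.     -0.      0.0001] tilt rel dish 0.08817339155576052
[-3.4479 -3.8389  7.8717] [-0.2895  0.8653  0.4264]
```

>>> move_arm(steps=[{"offset": [0,0,-0.003],"delta_rot": [0,0,0]},{"offset": [0,0,-0.003],"delta_rot": [0,0,0]}], squeeze=20)

```text
clock: 27.38
position: [0.5942, 0.0924, 0.0503]
ee_rot: [0.072, 0.963, 0.259, 0.022]
ft_force: [-1.6, -2.7, 3.6]
grip_width: 0.106
```

>>> move_arm(steps=[{"offset": [0,0,0],"delta_rot": [0,0,0]},{"offset": [0,0,0],"delta_rot": [0,0,0]},{"offset": [0,0,0],"delta_rot": [0,0,0]},{"offset": [0,0,0],"delta_rot": [0,0,0]}], hand=-0.4)

```text
clock: 27.72
position: [0.594, 0.0927, 0.05]
ee_rot: [0.072, 0.963, 0.259, 0.022]
ft_force: [0.1, 0.1, 1.0]
grip_width: 0.299
```

>>> move_arm(steps=[{"offset": [0,0,-0.05],"delta_rot": [0,0,0]},{"offset": [0,0,-0.15],"delta_rot": [0,0,0]},{"offset": [0,0,-0.35],"delta_rot": [0,0,0]},{"offset": [0,0,-0.6],"delta_rot": [0,0,0]},{"offset": [0,0,-0.85],"delta_rot": [0,0,0]},{"offset": [0,0,-0.95],"delta_rot": [0,0,0]},{"offset": [0,0,-0.95],"delta_rot": [0,0,0]}])

```text
clock: 28.3
position: [0.5848, 0.0188, 0.1772]
ee_rot: [0.073, 0.963, 0.258, 0.025]
ft_force: [1.1, -0.2, 1.0]
grip_width: 0.294
```

Run:
```python
from lidov import *
from workcell import place_of
ims=[]
for n,(x,y,w,h) in(('scene',(280,115,80,80)),('top',(155,135,80,80))):
    im=camera(n)[:,:,::-1];cv2.imwrite(f'pics/raw_{n}_k.png',im);k=400/w;cr=cv2.resize(im[y:y+h,x:x+w],(400,400),interpolation=cv2.INTER_CUBIC)
    im0=cv2.resize(cv2.imread(f'pics/raw_{n}0.png')[y:y+h,x:x+w],(400,400),interpolation=cv2.INTER_CUBIC)
    ims.append(np.vstack([cr,im0])[::1])
a=np.hstack(ims);cv2.imwrite('pics/k.png',cv2.resize(a,(600,600)))
cv2.imwrite('pics/kfull.png',cv2.imread('pics/raw_scene_k.png'))
for l in('mug','pin_box','tall_reel_middle','lid_tab','lid_far'):
    r=place_of('scene',l);print(l,[np.round(d['uv'],1).tolist() for d in r[:2]])
```

```text
mug [[330.2, 254.2]]
pin_box [[214.6, 160.0]]
tall_reel_middle [[161.9, 205.6]]
lid_tab [[304.3, 168.0]]
lid_far [[336.8, 150.1]]
```

View pics/k.png

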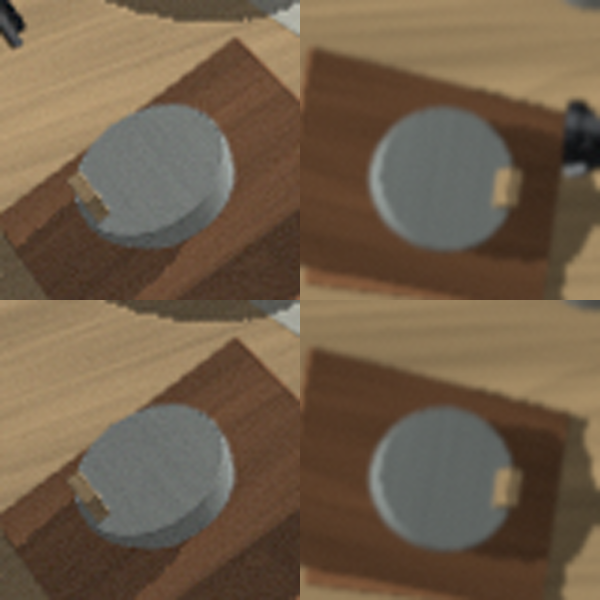

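View pics/kfull.png

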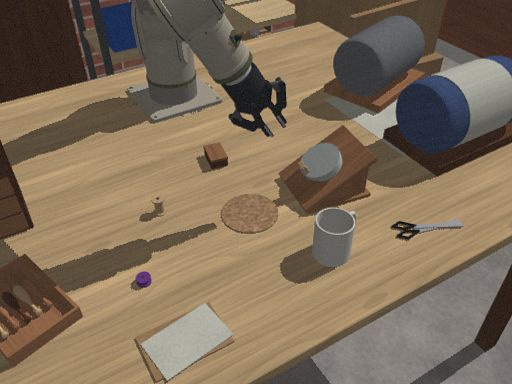

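Run:
```python
from workcell import manip
print(manip.hand_in(), manip.get_obs()['clock'])
```

```text
the job is handed in; nothing more can be done
the job is handed in; nothing more can be done
```

The flat reel is in the dish and the lid is back on, handed in soon after 28 s on the robot's clock (limit 64 s).

- **Lid off:** I tipped it 21° about its far edge. The measured poses put that edge within about 0.5 mm of `dish_far` at 21°, and about 2.5 mm up-slope at 10° on the way. I carried it low, with its origin never more than about 7 cm above the dish, and laid it right side up on the cork mat.
- **Reel in:** I chose the tan flat reel, not the purple one or the tall one. I lowered it onto the dish floor until light contact (about 6 N) and released it. It then slid a short way down the sloping floor to the low wall, still lying on its flange.
- **Lid back:** I lowered it along the dish's axis. It made contact (about 10 N) exactly at its original seated pose, tilt within 0.1°, and the last pictures from both cameras match the starting ones.
- **Left alone:** The tall reel, mug and pin box show no visible movement, with detections within about 3 pixels of the start. The arm ended clear of everything.

**Checks that disagreed:**
- **Fingertip position:** The fingertips were about 25–30 mm behind where the tool description puts them relative to the reported TCP. I saw this in both cameras, and contact with the table confirmed it. I allowed for it in every grasp.
- **Dish height:** My camera-based dish height was 2.4 mm low. I found this from contact at the mat and corrected for it, and the reel touched the floor where the corrected value said.

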